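Turn the binder's divider to green and lay the page bar back on it

TASK

The job binder has to show the green face of its stiff divider. Take the page bar off the yellow face and set it aside, then turn the divider by its tab over the rings and lay it flat on the left-hand pages, lowering it all the way and not letting it slap down. Then lay the bar in the printed outline on the green face, turned end for end so that its red end is again next to the rings, and leave the other things on the table where they are.

Things in the scene. Friction and masses are not known exactly. Their poses are not given: they have to be found in the camera images.
- binder: Open two-ring binder, blue covers, fixed, 337 (y) x 170 mm (x). Origin on the table under the middle of the rings. x along the ring axis, away from the robot; y across the pages to the robot's left; z up. Ring axis 28 mm above the table; rings at x = -40 and 40 mm, tops 48 mm high. White page stacks from 12 to 124 mm either side of the axis, 24 mm high; covers 4 mm thick, out to 168 mm.
- divider (a joint): Hinge angle (rad) of the stiff divider about the ring axis. 0: flat on the right-hand pages, yellow face up (start); 1.57: upright; 3.14: flat on the left-hand pages, green face up. Turns easily, weighs 80 g, falls to either side if let go. It is 4 mm thick, 150 mm along the rings, reaches 130 mm out from the axis; its mid-plane passes through the axis.
- tab (a point): Centre of the divider's black grip tab: round cross-bar 12 mm thick, 34 mm long, parallel to the ring axis, on a stem 22 mm wide, 152 mm from the axis, at binder x = 0; 28 mm above the table when flat, 18 mm free below it. Can be pinched over its two ends (34 mm) from above, fingers closing along the ring axis; it then turns between the fingers while the gripper keeps pointing down.
- spot (a point): Centre of the printed outline on the divider's green face (looks down at the start), 75 mm from the ring axis. The outline is 38 x 112 mm, black, running straight out from the rings, with a red stripe at the ring end. With the divider turned over this point is at binder x = 0, y = 75 mm, 30 mm above the table. The yellow face has a like outline.
- spot_red (a point): Point on the green face in the same outline, 30 mm from the ring axis, where the middle of the bar's red end (point bar_red) belongs, seen from above.
- bar_mid (a point): Centre of the loose page bar, half-way up: 100 x 20 mm, 14 mm high, with a black grip block in its middle (44 mm long, 20 wide) that makes it 36 mm high; 85 to 170 g; one end red for 28 mm, the rest metal. x along the bar towards the red end, y across, z up; underside 18 mm below. It starts on the yellow face, red end towards the rings. Pinch the block across its 20 mm from above.
- bar_red (a point): Point in the red end of the page bar, 45 mm from bar_mid along the bar, same height.
- stapler: Blue stapler, 36 x 133 x 45 mm; bystander. Origin: centre of its underside, long along its y.
- white_tape: White tape roll lying flat, 92 mm across, 36 mm high; bystander. Origin: centre of its underside.
- red_marker: White felt marker with red cap, 136 mm long (its y), 18 mm thick; bystander. Origin: centre of its underside.

How it is judged:
By the outcome, as a careful person would: the job done as asked, in the order asked, and still so for the second after the job is handed in, with the robot touching nothing.
It also fails if it takes over 72 s, if anything falls off the work surface, if the arm or the gripper's body presses on something with over 40 N, if the wrist force passes 120 N, or if a joint passes its speed limit or range.

ROBOT

A 7-joint arm with a two-finger parallel gripper is mounted at the origin on a cart in front of the work surface, level with it; the furniture and walls round the work are solid. World frame = base frame: x ahead of the robot, y to its left, z up, the work surface at z = 0. Lengths are in m, angles in rad, forces in N, time in s.
With the tool pointing down it reaches from about 0.425 to 0.95 m from the base axis. Payload 16.7 kg.
Tool frame: the origin (TCP) lies midway between the tips of the shut fingers; the grasp point (between the pads) lies 19 mm behind it; z points along the fingers, x is the direction in which the jaws open and shut, and the axes are right-handed (so a half turn about z gives the same grasp; the last joint's range is limited). The gripper opens to 94 mm and grips with 3 to 60 N. Pads are 16 mm wide; open, the fingers measure 119 mm over their backs; the gripper's body (75 mm by 177 mm) begins 78 mm behind the grasp point.
Start: joints at [1.034, 0.426, 0.074, 1.606, -0.034, 1.111, -0.067], TCP at [0.255, -0.625, 0.205] pointing down, gripper open.
Joint ranges: [-2.85, 2.85], [-0.5, 2.14], [-1.23, 1.37], [0.21, 2.46], [-1.02, 4.16], [0.16, 2.05], [-2.73, 2.73]. Speed limits (rad/s): [1.89, 1.89, 2.39, 2.39, 3.01, 3.01, 3.01].

INTERFACE

Orientations are given as a unit quaternion [w, x, y, z].
In Python, from cell import env gives the robot as it stands. The module is installed in compiled form; this text tells all that it offers.
- The arm moves only by the tool jog_arm, never from a script. Its argument "rows" is a list of rows, each a list of 5 numbers: the closure in counts, from 0 (fully open) to 255 (shut), then the shift along the tool's x, y, z in units of 60 mm (1.0 is 60 mm), then the turn about the tool's z in units of 10 degrees (1.0 is 10 degrees). A call has 1 to 5 rows; each row is the pose to reach, as a shift and turn from the pose commanded when the call began, along the tool's axes at that moment; what a row does not reach only later rows make up. A row lasts 1/8 s, in which the tool goes at most 62.5 mm and 10.7 degrees, less where a joint would pass 70% of its speed; a pose out of reach is approached as far as the arm can. A call with a gripper value outside its range is refused whole. The fingers move at their own pace and stop on an object; "squeeze" is the grip in N (left out, the last holds). Time passes only in rows, so rows that repeat a pose let the fingers close. It gives the time, the measured TCP pose, the force and the opening at its end, in the units of the state.
- env.get_state(): the state, without advancing time (a new reading comes with each control period).
- env.capture(name): name is "scene" or "top" or "wrist"; returns a dict with "color" (400x640x3 uint8, red, green, blue), "range_z" (400x640 float32, m along the optical axis (not along the pixel's ray), 0 where there is no reading), "mtx" (3x3 intrinsics, pixels), "origin" and "rotation" of the camera in the world; the wrist camera has in their place "T_tool_cam" (4x4, takes a point from camera to tool coordinates, whose origin is the TCP and whose axes are the tool frame's). Camera axes: x right, y down, z forward; pixel columns grow to the right and rows downward; lengths in m; the calibration is good to about 2 mm. A picture is of the moment at which its call begins: read the wrist's pose just before it.
- env.finish_job(): hands the job in, once; it reports no verdict.
The state is a dict: "t": time; "joints": joint angles; "joint_velocities": joint speeds; "joint_torque": joint torques, N m; "tool_pos": TCP position; "eef_rot": TCP orientation; "force": force on the tool from outside, world axes, zero at the start; "moment": the same for the moment, N m; "width": finger opening in m.
Only numpy, scipy, OpenCV 4.12 (cv2) and the standard library are available. Lean on these libraries where they do the work, as an engineer would, in place of code of your own. Each camera call takes 0.05 s, during which the arm holds its last target.

## Working session

There is one attempt and no reset: what is moved stays moved. The work goes in short steps, Python scripts to look and compute and a tool call to move; the robot and the scene stay as the last step left them, time stands still between calls to the robot, and variables do not carry over. Pictures are saved under pics/ and viewed, and the job is handed in when it is done.

Besides the shell and the picture viewer there is one more tool, called by a JSON object that holds its "name" and its "arguments". jog_arm: Moves the arm, as the interface text tells. Its arguments: {"type":"object","properties":{"rows":{"type":"array"},"squeeze":{"type":"number"}},"required":["rows"]}

```bash
mkdir -p pics
cat > h.py <<'E'
from cell import env
import numpy as np, cv2
from scipy.spatial.transform import Rotation as R
def cap(n,save=None):
    s=env.get_state()
    c=env.capture(n)
    if 'T_tool_cam' in c:
        T=np.eye(4);q=s['eef_rot'];T[:3,:3]=R.from_quat([q[1],q[2],q[3],q[0]]).as_matrix();T[:3,3]=s['tool_pos']
        T=T@np.array(c['T_tool_cam']);c['origin']=T[:3,3];c['rotation']=T[:3,:3]
    if save: cv2.imwrite('pics/'+save,c['color'][:,:,::-1])
    return c
def ray(c,u,v,z):
    d=np.array(c['rotation'])@(np.linalg.inv(c['mtx'])@np.array([u,v,1.]))
    o=np.array(c['origin']);return o+d*(z-o[2])/d[2]
def pts(c):
    v,u=np.mgrid[0:400,0:640];r=c['range_z'].astype(float)
    p=np.stack([u,v,np.ones_like(u)],-1)@np.linalg.inv(c['mtx']).T*r[...,None]
    return p@np.array(c['rotation']).T+np.array(c['origin'])
def st():
    s=env.get_state();q=s['eef_rot'];m=R.from_quat([q[1],q[2],q[3],q[0]]).as_matrix()
    print('t',s['t'],'pos',np.round(s['tool_pos'],4),'F',np.round(s['force'],1),'w',s['width']);print(np.round(m,3));print('j',np.round(s['joints'],3))
    return s,m
E
python3 - <<'E'
from h import *
st()
for n in ['scene','top','wrist']:
    c=cap(n,n+'0.png');print(n,np.round(c['origin'],3),np.round(c['rotation'],3).tolist(),np.round(c['mtx'],1).tolist())
E
```

```text
t 0.0 pos [ 0.2544 -0.6247  0.2048] F [ 1.  -0.5  0.2] w 0.09404505413798923
[[ 0.377 -0.926 -0.001]
 [-0.926 -0.377  0.001]
 [-0.001  0.    -1.   ]]
j [ 1.034  0.427  0.074  1.607 -0.034  1.111 -0.067]
scene [0.099 0.772 0.88 ] [0.109, -0.228, 0.884, -0.394] [[452.4, 0.0, 311.6], [0.0, 452.4, 200.7], [0.0, 0.0, 1.0]]
top [ 0.33  -0.062  1.249] [0.076, -0.696, 0.711, -0.063] [[413.9, 0.0, 322.0], [0.0, 413.9, 203.6], [0.0, 0.0, 1.0]]
wrist [ 0.328 -0.595  0.385] [[0.377, -0.892, -0.25], [-0.926, -0.363, -0.1], [-0.001, 0.269, -0.963]] [[287.3, 0.0, 318.1], [0.0, 287.3, 202.0], [0.0, 0.0, 1.0]]
```

Run:
```python
s=open('h.py').read()
s=s.replace("    if save:","    if np.shape(c['rotation'])==(4,):\n        q=c['rotation'];c['rotation']=R.from_quat([q[1],q[2],q[3],q[0]]).as_matrix()\n    if save:")
open('h.py','w').write(s)
```

```text
(no output)
```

View pics/top0.png

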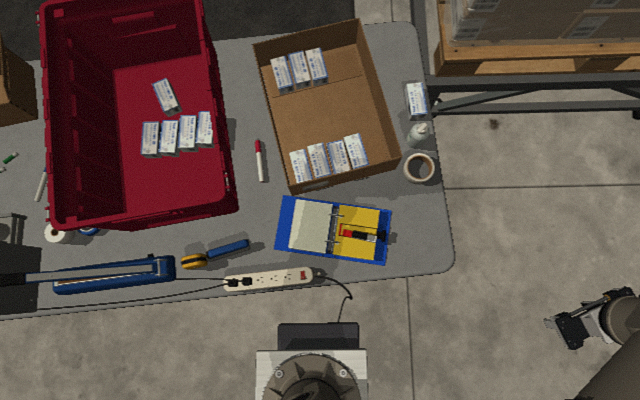

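View pics/scene0.png

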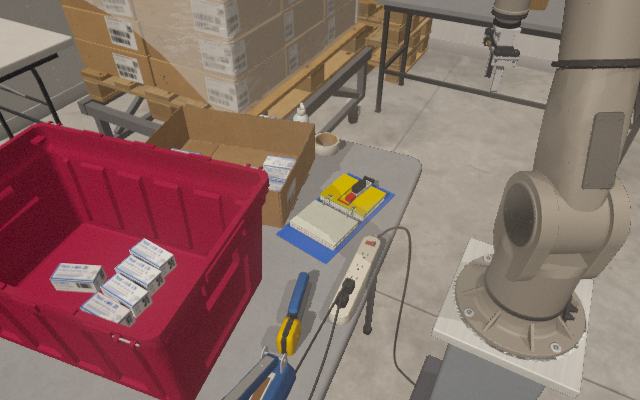

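View pics/wrist0.png

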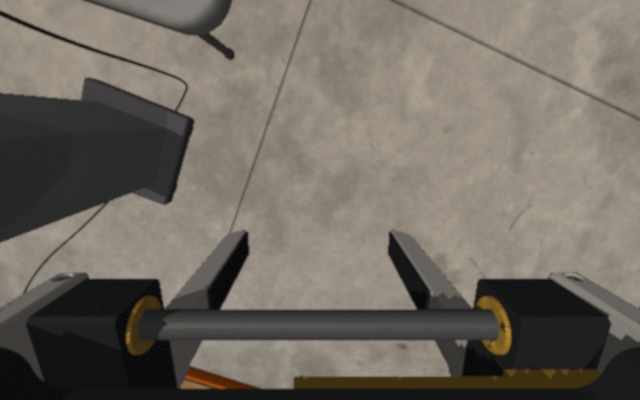

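Run:
```python
from h import *
c=cap('top')
cv2.imwrite('pics/topz.png',cv2.resize(c['color'][150:310,170:450,::-1],None,fx=2.85,fy=2.85,interpolation=cv2.INTER_CUBIC))
P=pts(c)
for u,v in [(215,253),(115,272),(260,160),(418,168),(300,220),(360,220),(365,235),(290,190),(270,278),(420,135),(415,100),(345,160),(440,200)]:
    print(u,v,np.round(P[v,u],3))
hsv=cv2.cvtColor(c['color'],cv2.COLOR_RGB2HSV)
def m(lo,hi,name,box=(185,275,270,400),z=None):
    k=cv2.inRange(hsv,lo,hi);b=np.zeros_like(k);b[box[0]:box[1],box[2]:box[3]]=1;k=k*b
    cs,_=cv2.findContours(k,0,2);q=max(cs,key=cv2.contourArea);r=cv2.minAreaRect(np.vstack([x for x in cs if cv2.contourArea(x)>3]))
    print(name,cv2.contourArea(q),r)
    for p in cv2.boxPoints(r): print('   ',np.round(p,1),np.round(ray(c,*p,z),4))
m((100,150,60),(125,255,255),'blue',z=.004)
m((22,150,100),(35,255,255),'yellow',z=.030)
m((0,150,80),(8,255,255),'red',z=.045)
```

```text
215 253 [0.43  0.273 0.045]
115 272 [0.377 0.509 0.15 ]
260 160 [0.717 0.149 0.019]
418 168 [ 0.687 -0.343 -0.004]
300 220 [0.526 0.026 0.023]
360 220 [ 0.521 -0.153  0.029]
365 235 [ 0.471 -0.163  0.066]
290 190 [0.607 0.051 0.075]
270 278 [0.356 0.114 0.029]
420 135 [ 0.756 -0.331  0.101]
415 100 [ 0.893 -0.337  0.041]
345 160 [ 0.701 -0.113  0.052]
440 200 [ 0.582 -0.403 -0.001]
blue 1313.0 ((333.04364013671875, 229.58053588867188), (111.70671844482422, 55.57857894897461), 8.426968574523926)
    [273.7 248.9] [0.4424 0.1072 0.004 ]
    [281.9 193.9] [0.6114 0.0827 0.004 ]
    [392.4 210.3] [ 0.5526 -0.2548  0.004 ]
    [384.2 265.3] [ 0.3872 -0.2222  0.004 ]
yellow 1514.5 ((355.94000244140625, 231.91998291015625), (40.87077331542969, 49.9217414855957), 8.13010311126709)
    [332.2 253.7] [ 0.4224 -0.0683  0.03  ]
    [339.2 204.3] [ 0.5696 -0.0929  0.03  ]
    [379.7 210.1] [ 0.5493 -0.2131  0.03  ]
    [372.6 259.5] [ 0.4032 -0.1859  0.03  ]
red 40.0 ((326.9329528808594, 252.85177612304688), (16.104366302490234, 65.53312683105469), 39.09385681152344)
    [300.  273.2] [0.3674 0.0255 0.045 ]
    [341.3 222.3] [ 0.5125 -0.0972  0.045 ]
    [353.8 232.5] [ 0.4818 -0.1329  0.045 ]
    [312.5 283.4] [ 0.3381 -0.0101  0.045 ]
```

View pics/topz.png

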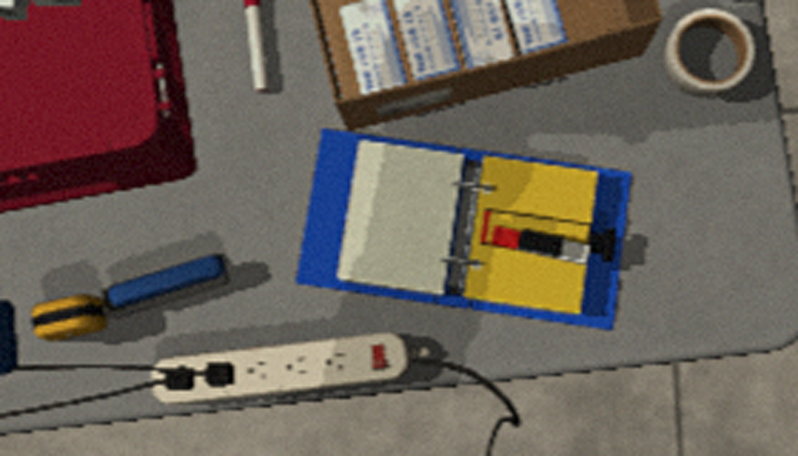

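{"name": "jog_arm", "arguments": {"rows": [[0, -0.8, -0.9, -0.15, -0.9], [0, -1.6, -1.8, -0.3, -1.8], [0, -2.3, -2.6, -0.45, -2.7], [0, -3.0, -3.4, -0.6, -3.6], [0, -3.7, -4.2, -0.75, -4.5]]}}

```text
t: 0.82
tool_pos: [0.3931, -0.3459, 0.2472]
eef_rot: [0.0, 0.981, -0.195, 0.0]
force: [1.0, -0.3, 0.2]
width: 0.094
```

Run:
```python
from h import *
s,m=st()
d=np.array([.478,-.163,.25])-s['tool_pos'];print(m.T@d/.06, np.degrees(np.arctan2(m[1,0],m[0,0])))
```

```text
t 0.825 pos [ 0.3931 -0.3459  0.2472] F [ 1.  -0.3  0.2] w 0.09396680275493856
[[ 0.924 -0.383  0.   ]
 [-0.383 -0.924 -0.   ]
 [ 0.     0.    -1.   ]]
j [ 0.779  0.15  -0.2    1.882  0.033  1.112  0.172]
[ 0.13807232 -3.35795072 -0.04744431] -22.54664577748254
```

{"name": "jog_arm", "arguments": {"rows": [[0, 0.03, -0.8, 0, -0.4], [0, 0.06, -1.6, 0, -0.8], [0, 0.1, -2.4, 0, -1.2], [0, 0.14, -3.0, 0, -1.43], [0, 0.14, -3.36, -0.05, -1.43]]}}

```text
t: 1.45
tool_pos: [0.4791, -0.1634, 0.2497]
eef_rot: [-0.0, 0.997, -0.073, -0.0]
force: [-0.4, 0.0, 0.2]
width: 0.094
```

Run:
```python
from h import *
s,m=st()
c=cap('wrist','w1.png')
P=pts(c)
hsv=cv2.cvtColor(c['color'],cv2.COLOR_RGB2HSV)
```

```text
t 1.45 pos [ 0.4791 -0.1634  0.2497] F [-0.4  0.   0.2] w 0.09400891814688034
[[ 0.989 -0.146 -0.   ]
 [-0.146 -0.989  0.   ]
 [-0.    -0.    -1.   ]]
j [ 0.551  0.131 -0.38   1.905  0.054  1.116  0.003]
```

View pics/w1.png

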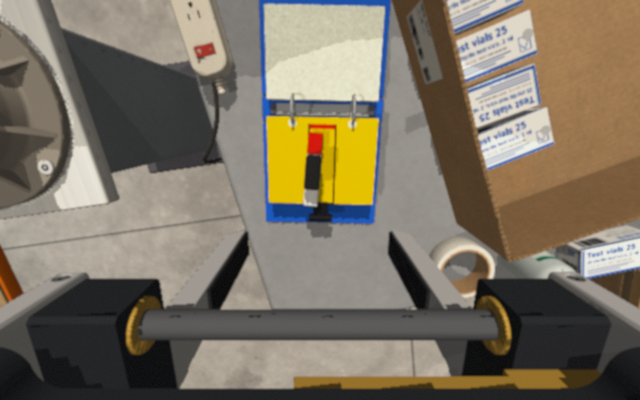

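Run:
```python
from h import *
s,m=st()
c=cap('wrist')
P=pts(c)
cv2.imwrite('pics/w1z.png',cv2.resize(c['color'][80:240,240:400,::-1],None,fx=3.7,fy=3.7,interpolation=cv2.INTER_CUBIC))
hsv=cv2.cvtColor(c['color'],cv2.COLOR_RGB2HSV)
def mk(lo,hi,box=(0,232,240,400)):
    k=cv2.inRange(hsv,lo,hi);b=np.zeros_like(k);b[box[0]:box[1],box[2]:box[3]]=1;return k*b
def rect(k,name,z):
    cs,_=cv2.findContours(k,0,2);r=cv2.minAreaRect(np.vstack([x for x in cs if cv2.contourArea(x)>15]))
    q=np.array([ray(c,*p,z)[:2] for p in cv2.boxPoints(r)]);print(name,r[:2],'\n',np.round(q,4).tolist(),'mean',np.round(q.mean(0),4))
    e=q[1]-q[0];f=q[2]-q[1];print('  len',np.linalg.norm(e),np.degrees(np.arctan2(e[1],e[0])),np.linalg.norm(f),np.degrees(np.arctan2(f[1],f[0])))
rect(mk((100,150,60),(125,255,255)),'blue',.004)
rect(mk((22,150,100),(35,255,255)),'yellow',.030)
rect(mk((0,150,80),(8,255,255),(130,200,300,340)),'red',.044)
# depth-based: block top (z~.066), bar
for lo,hi,n in [(.058,.075,'block'),(.040,.05,'bar')]:
    k=((P[...,2]>lo)&(P[...,2]<hi)).astype(np.uint8);k[:110]=0;k[215:]=0;k[:,:270]=0;k[:,370:]=0
    pp=P[k>0];print(n,len(pp),np.round(np.median(pp,0),4));rect(k,n,np.median(pp[:,2]))
k=mk((0,0,0),(180,120,50),(200,225,290,350));k=k*1
pp=P[k>0];print('tab',len(pp),np.round(pp.mean(0),4));rect(k,'tab',.034)
```

```text
t 1.5 pos [ 0.4801 -0.1613  0.2503] F [1.  3.2 0.8] w 0.09377418924027532
[[ 0.989 -0.145  0.001]
 [-0.145 -0.989  0.001]
 [ 0.001 -0.001 -1.   ]]
j [ 5.490e-01  1.310e-01 -3.830e-01  1.904e+00  5.300e-02  1.116e+00
  1.000e-03]
blue ((324.0, 112.0), (224.0, 130.0)) 
 [[0.4387, 0.0771], [0.6046, 0.0529], [0.5802, -0.2533], [0.3776, -0.2235]] mean [ 0.5003 -0.0867]
  len 0.1676181775550887 -8.31325187318932 0.3071115397477886 -94.5417115693951
yellow ((320.7320861816406, 161.62718200683594), (111.01769256591797, 86.1861343383789)) 
 [[0.3985, -0.1853], [0.4241, -0.0679], [0.5708, -0.0923], [0.5574, -0.2121]] mean [ 0.4877 -0.1394]
  len 0.12016666348792353 77.67046043303762 0.1487299460380214 -9.455167059524959
red ((314.18096923828125, 145.6050567626953), (12.662793159484863, 21.021482467651367)) 
 [[0.4714, -0.1247], [0.4773, -0.0979], [0.4936, -0.1013], [0.4879, -0.1282]] mean [ 0.4826 -0.113 ]
  len 0.027416750987713345 77.48590003361797 0.01661257317976514 -11.822856140832315
block 536 [ 0.4752 -0.1455  0.0666]
block ((312.0264587402344, 173.6558837890625), (16.106266021728516, 34.12994384765625)) 
 [[0.4599, -0.1653], [0.4701, -0.1223], [0.4899, -0.1268], [0.4803, -0.1699]] mean [ 0.4751 -0.1461]
  len 0.04416201199202781 76.55980634607982 0.020291330498571215 -12.715096894601057
bar 628 [ 0.4767 -0.1184  0.0448]
bar ((322.5, 158.0), (65.0, 96.0)) 
 [[0.4367, -0.1902], [0.4586, -0.064], [0.541, -0.076], [0.5268, -0.2034]] mean [ 0.4908 -0.1334]
  len 0.1281115137085635 80.16171248647383 0.08321172848214155 -8.330901719265594
tab 261 [ 0.4754 -0.2125  0.0339]
tab ((319.0, 213.0), (20.0, 18.0)) 
 [[0.4585, -0.2213], [0.4627, -0.1942], [0.4911, -0.1984], [0.4874, -0.2255]] mean [ 0.475  -0.2098]
  len 0.02737320682313755 81.1787573396366 0.02872846360734645 -8.348975692887812
```

View pics/w1z.png

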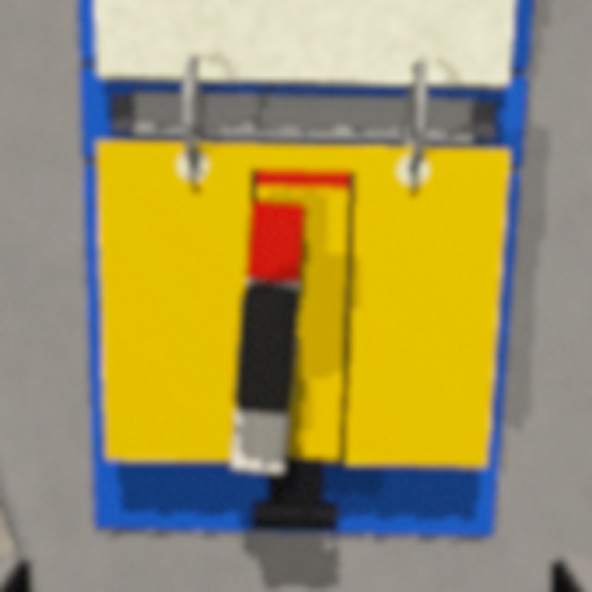

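{"name": "jog_arm", "arguments": {"rows": [[0, -0.1, -0.26, 0.8, 0.45], [0, -0.1, -0.26, 1.6, 0.45], [0, -0.1, -0.26, 2.3, 0.45], [0, -0.1, -0.26, 2.8, 0.45], [0, -0.1, -0.26, 3.0, 0.45]]}}

```text
t: 2.17
tool_pos: [0.4738, -0.1494, 0.0683]
eef_rot: [-0.0, 0.993, -0.114, -0.001]
force: [-0.7, 0.5, 0.7]
width: 0.0938
```

Run:
```python
from h import *
s,m=st()
d=np.array([.475,-.146,.038])-s['tool_pos'];print(m.T@d/.06, np.degrees(np.arctan2(m[1,0],m[0,0])))
cap('wrist','w2.png')
```

```text
t 2.175 pos [ 0.4738 -0.1494  0.0683] F [-0.7  0.5  0.7] w 0.0937907585680458
[[ 0.974 -0.226 -0.002]
 [-0.226 -0.974  0.001]
 [-0.002  0.    -1.   ]]
j [ 0.484  0.342 -0.36   2.101  0.178  0.73  -0.219]
[ 0.00814821 -0.06053805  0.50535488] -13.082180194347401
```

View pics/w2.png

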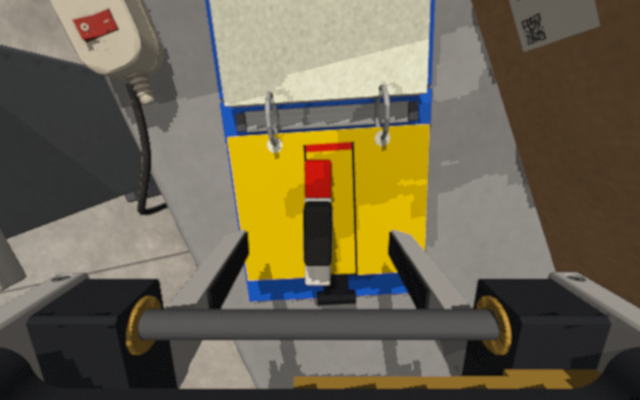

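{"name": "jog_arm", "arguments": {"rows": [[0, 0, -0.06, 0.4, 0], [0, 0, -0.06, 0.5, 0], [255, 0, -0.06, 0.5, 0], [255, 0, -0.06, 0.5, 0], [255, 0, -0.06, 0.5, 0]], "squeeze": 25}}

```text
t: 2.85
tool_pos: [0.4762, -0.1457, 0.0405]
eef_rot: [0.0, 0.994, -0.114, 0.001]
force: [0.6, 0.8, 0.1]
width: 0.0673
```

{"name": "jog_arm", "arguments": {"rows": [[255, 0, 0, 0, 0], [255, 0, 0, 0, 0], [255, 0, 0, 0, 0], [255, 0, 0, -0.1, 0], [255, 0, 0, -0.2, 0]]}}

```text
t: 3.48
tool_pos: [0.4757, -0.1454, 0.0522]
eef_rot: [-0.0, 0.994, -0.114, -0.0]
force: [-0.2, 1.4, -2.5]
width: 0.0196
```

{"name": "jog_arm", "arguments": {"rows": [[255, 0, 0, -0.6, 0], [255, 0.1, 0.4, -1.0, 1.0], [255, 0.4, 1.1, -1.0, 2.0], [255, 0.7, 1.9, -1.0, 3.0], [255, 1.0, 2.7, -1.0, 4.0]]}}

```text
t: 4.1
tool_pos: [0.4978, -0.3184, 0.1125]
eef_rot: [-0.0, 0.894, -0.449, 0.0]
force: [0.4, -0.1, -1.6]
width: 0.0196
```

Run:
```python
from h import *
s,m=st()
d=np.array([.50,-.335,.010])-s['tool_pos'];print(m.T@d/.06, np.degrees(np.arctan2(m[1,0],m[0,0])))
```

```text
t 4.1 pos [ 0.4978 -0.3184  0.1125] F [ 0.4 -0.1 -1.6] w 0.01963889014029802
[[ 0.597 -0.802  0.001]
 [-0.802 -0.597 -0.   ]
 [ 0.001 -0.    -1.   ]]
j [ 0.591  0.395 -0.164  1.876  0.082  0.876 -0.544]
[0.24370481 0.13651725 1.7079651 ] -53.35284992589666
```

{"name": "jog_arm", "arguments": {"rows": [[255, 0.2, 0.1, 0.2, 1.0], [255, 0.2, 0.1, 0.4, 2.0], [255, 0.2, 0.1, 0.7, 3.0], [255, 0.2, 0.1, 1.0, 4.0], [255, 0.2, 0.1, 1.3, 5.0]]}}

```text
t: 4.72
tool_pos: [0.5001, -0.3299, 0.0336]
eef_rot: [0.0, -0.62, 0.785, -0.0]
force: [0.2, -0.0, -1.6]
width: 0.02
```

Run:
```python
from h import *
s,m=st()
cap('wrist','w3.png')
```

```text
t 4.725 pos [ 0.5001 -0.3299  0.0336] F [ 0.2 -0.  -1.6] w 0.01995787092116918
[[-0.231 -0.973  0.   ]
 [-0.973  0.231  0.   ]
 [-0.    -0.    -1.   ]]
j [ 0.447  0.507  0.037  1.914 -0.028  0.722 -1.304]
```

View pics/w3.png

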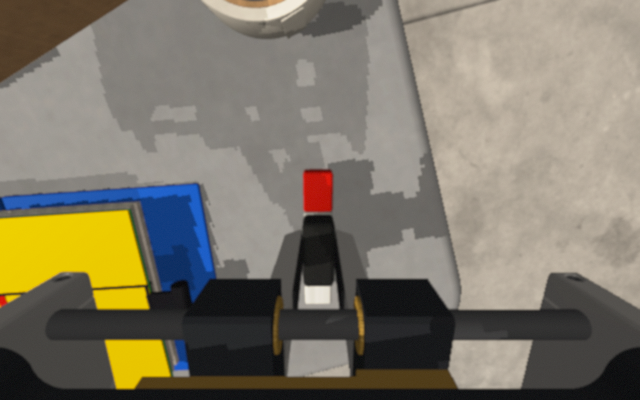

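{"name": "jog_arm", "arguments": {"rows": [[255, 0, 0, 0.2, 0], [255, 0, 0, 0.3, 0], [255, 0, 0, 0.35, 0], [255, 0, 0, 0.38, 0], [255, 0, 0, 0.38, 0]]}}

```text
t: 5.4
tool_pos: [0.503, -0.33, 0.0137]
eef_rot: [0.002, -0.624, 0.781, -0.002]
force: [0.5, 7.4, 29.6]
width: 0.0197
```

{"name": "jog_arm", "arguments": {"rows": [[255, 0, 0, -0.04, 0], [120, 0, 0, -0.04, 0], [100, 0, 0, -0.04, 0], [100, 0, 0, -0.04, 0], [100, 0, 0, -0.3, 0]]}}

```text
t: 6.02
tool_pos: [0.4993, -0.3296, 0.0285]
eef_rot: [-0.0, -0.622, 0.783, 0.001]
force: [0.0, -0.7, 0.5]
width: 0.0553
```

{"name": "jog_arm", "arguments": {"rows": [[100, 0, 0, -0.6, 0], [60, 0, 0, -1.4, -1], [0, 0, 0, -2.2, -2], [0, 0, 0, -2.8, -3], [0, 0, 0, -3.2, -4]]}}

```text
t: 6.65
tool_pos: [0.5003, -0.3303, 0.2243]
eef_rot: [0.0, 0.854, -0.52, 0.001]
force: [0.2, -0.3, -0.5]
width: 0.0925
```

Run:
```python
from h import *
s,m=st()
c=cap('top')
cv2.imwrite('pics/t2.png',cv2.resize(c['color'][150:310,250:450,::-1],None,fx=3.7,fy=3.7,interpolation=cv2.INTER_CUBIC))
```

```text
t 6.65 pos [ 0.5003 -0.3303  0.2243] F [ 0.2 -0.3 -0.5] w 0.09245187546781437
[[ 0.459 -0.889  0.002]
 [-0.889 -0.459 -0.002]
 [ 0.002 -0.001 -1.   ]]
j [ 0.555  0.289 -0.098  1.756  0.032  1.095 -0.647]
```

View pics/t2.png

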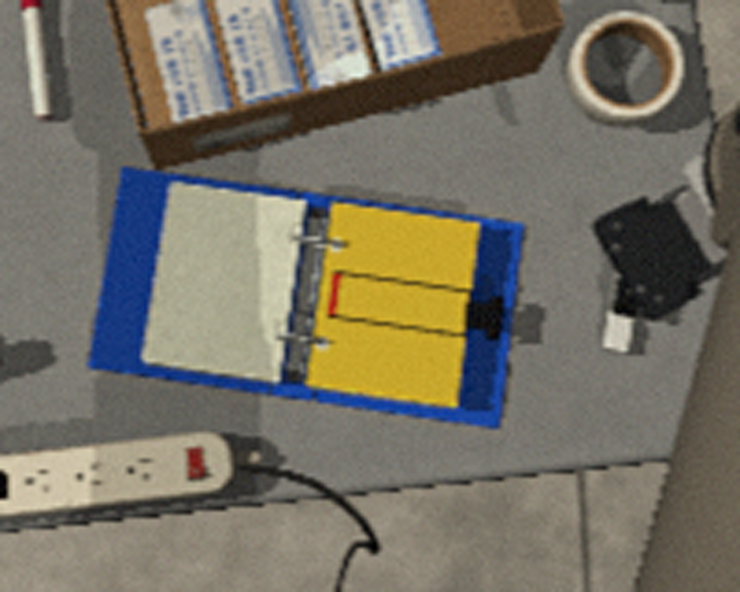

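{"name": "jog_arm", "arguments": {"rows": [[0, -0.4, -0.1, 0, -1.0], [0, -0.8, -0.2, 0, -2.0], [0, -1.2, -0.3, 0, -3.0], [0, -1.5, -0.4, 0, -4.0], [0, -1.65, -0.44, 0.2, -5.0]]}}

```text
t: 7.32
tool_pos: [0.479, -0.229, 0.2105]
eef_rot: [0.0, 0.994, -0.111, 0.001]
force: [-0.2, -0.3, -0.5]
width: 0.0939
```

{"name": "jog_arm", "arguments": {"rows": [[0, 0, 0, 0.1, -0.45], [0, 0, 0, 0.1, -0.45]]}}

```text
t: 7.58
tool_pos: [0.4784, -0.2298, 0.2034]
eef_rot: [0.0, 0.997, -0.075, -0.0]
force: [0.2, -0.5, -0.2]
width: 0.094
```

Run:
```python
from h import *
s,m=st()
c=cap('wrist','w4.png');P=pts(c)
np.savez('/tmp/w4.npz',P=P)
def line(pts):
    pass
hsv=cv2.cvtColor(c['color'],cv2.COLOR_RGB2HSV)
# yellow face fit from corners by contour
k=cv2.inRange(hsv,(22,150,100),(35,255,255));k=cv2.morphologyEx(k,cv2.MORPH_CLOSE,np.ones((9,9)))
cs,_=cv2.findContours(k,0,2);q=max(cs,key=cv2.contourArea)
a=cv2.approxPolyDP(q,6,True)[:,0];print(a.tolist());print([np.round(ray(c,*p,.030)[:2],4).tolist() for p in a])
k=cv2.inRange(hsv,(100,150,60),(125,255,255))
cs,_=cv2.findContours(k,0,2);q=max(cs,key=cv2.contourArea)
print(q[:,0].min(0),q[:,0].max(0))
```

```text
t 7.575 pos [ 0.4784 -0.2298  0.2034] F [ 0.2 -0.5 -0.2] w 0.09403779089771626
[[ 0.989 -0.149 -0.   ]
 [-0.149 -0.989 -0.   ]
 [-0.     0.    -1.   ]]
j [ 0.571  0.208 -0.28   1.916  0.067  1.026  0.112]
[[248, 56], [254, 160], [373, 161], [380, 57]]
[[0.4236, -0.0704], [0.406, -0.1852], [0.5504, -0.2084], [0.5697, -0.0936]]
[250  70] [383 188]
```

View pics/w4.png

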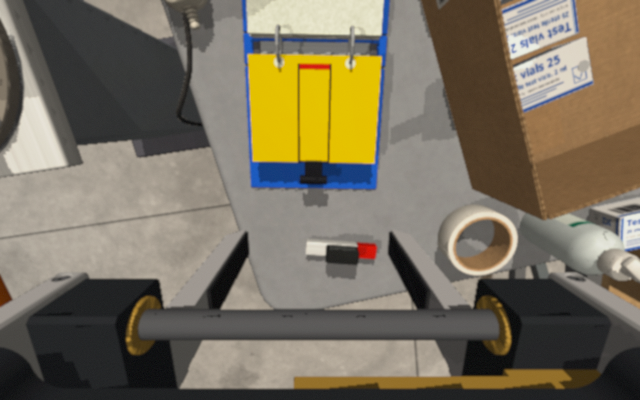

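Run:
```python
from h import *
c=cap('wrist')
cv2.imwrite('pics/w4z.png',cv2.resize(c['color'][40:215,235:395,::-1],None,fx=3.4,fy=3.4,interpolation=cv2.INTER_CUBIC))
g=c['color'].max(2)
k=(g<45).astype(np.uint8);k[:160]=0;k[192:]=0;k[:,:290]=0;k[:,335:]=0
for v in range(158,192): print(v,np.where(k[v])[0][[0,-1]] if k[v].any() else None)
P=pts(c)
for u,v in [(313,180),(305,180),(321,180),(313,176),(313,183)]: print(np.round(P[v,u],4),np.round(ray(c,u,v,.034),4))
# binder blue edges
hsv=cv2.cvtColor(c['color'],cv2.COLOR_RGB2HSV)
k=cv2.inRange(hsv,(100,150,40),(125,255,255))
L=[];Rr=[]
for v in range(60,180):
    w=np.where(k[v,235:400])[0]+235
    if len(w): L.append(ray(c,w[0],v,.004)[:2]);Rr.append(ray(c,w[-1],v,.004)[:2])
for q in (L,Rr):
    vx,vy,x,y=cv2.fitLine(np.float32(q),cv2.DIST_HUBER,0,.001,.001).ravel();print('edge',np.degrees(np.arctan2(vx,vy)),x,y)
```

```text
158 None
159 None
160 None
161 None
162 [306 319]
163 [306 320]
164 [306 320]
165 [306 320]
166 [306 320]
167 [306 320]
168 [306 320]
169 [306 320]
170 [306 320]
171 [306 320]
172 [306 320]
173 [306 320]
174 [305 320]
175 [305 321]
176 [301 324]
177 [301 324]
178 [301 324]
179 [301 324]
180 [301 324]
181 [301 325]
182 [301 324]
183 [319 319]
184 None
185 None
186 None
187 None
188 None
189 None
190 None
191 None
[ 0.4743 -0.2201  0.0345] [ 0.4743 -0.2202  0.034 ]
[ 0.4646 -0.2185  0.0353] [ 0.4645 -0.2187  0.034 ]
[ 0.4841 -0.2213  0.0358] [ 0.4841 -0.2217  0.034 ]
[ 0.4749 -0.2158  0.0309] [ 0.4751 -0.2152  0.034 ]
[ 0.4736 -0.2244  0.0318] [ 0.4737 -0.2239  0.034 ]
edge 9.499835 0.40237004 -0.1425166
edge 9.569011 0.56780374 -0.16440994
```

View pics/w4z.png

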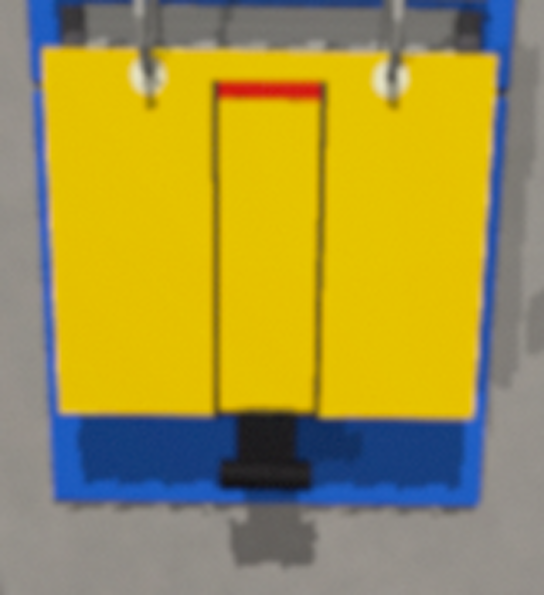

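{"name": "jog_arm", "arguments": {"rows": [[0, -0.09, -0.17, 0.8, 0.06], [0, -0.09, -0.17, 1.6, 0.06], [0, -0.09, -0.17, 2.3, 0.06], [0, -0.09, -0.17, 2.7, 0.06], [0, -0.09, -0.17, 2.8, 0.06]]}}

```text
t: 8.3
tool_pos: [0.4744, -0.2187, 0.0341]
eef_rot: [-0.0, 0.997, -0.08, -0.001]
force: [0.4, -0.1, 0.1]
width: 0.0939
```

Run:
```python
from h import *
s,m=st()
d=np.array([.4745,-.219,.013])-s['tool_pos'];print(m.T@d/.06, np.degrees(np.arctan2(m[1,0],m[0,0])))
cap('wrist','w5.png')
```

```text
t 8.3 pos [ 0.4744 -0.2187  0.0341] F [ 0.4 -0.1  0.1] w 0.0938616809134601
[[ 0.987 -0.16  -0.002]
 [-0.16  -0.987  0.001]
 [-0.002 -0.    -1.   ]]
j [ 0.52   0.421 -0.255  2.07   0.166  0.672 -0.005]
[0.00304855 0.00422426 0.35224316] -9.226996835334258
```

View pics/w5.png

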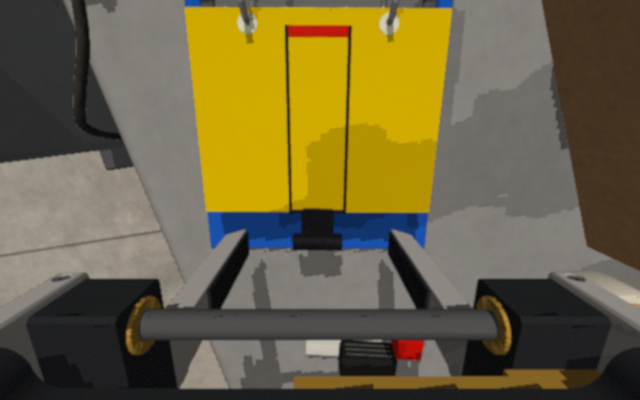

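{"name": "jog_arm", "arguments": {"rows": [[0, 0, 0, 0.25, 0], [0, 0, 0, 0.35, 0], [255, 0, 0, 0.35, 0], [255, 0, 0, 0.35, 0], [255, 0, 0, 0.35, 0]], "squeeze": 12}}

```text
t: 8.98
tool_pos: [0.4751, -0.219, 0.0144]
eef_rot: [0.0, 0.997, -0.08, 0.0]
force: [0.9, -1.0, 0.6]
width: 0.068
```

{"name": "jog_arm", "arguments": {"rows": [[255, 0, 0, 0, 0], [255, 0, 0, 0, 0], [255, 0, 0, 0, 0]]}}

```text
t: 9.35
tool_pos: [0.4749, -0.2189, 0.0141]
eef_rot: [-0.0, 0.997, -0.08, 0.0]
force: [-0.0, 0.4, 0.3]
width: 0.0372
```

Run:
```python
from h import *
s,m=st()
cap('wrist','w6.png')
a0=0
for d in range(10,181,10):
    a=np.radians(d); print(d, 'y %.2f z %.2f'%(-(152-152*np.cos(a))/60, -152*np.sin(a)/60))
```

```text
t 9.35 pos [ 0.4749 -0.2189  0.0141] F [-0.   0.4  0.3] w 0.0372167521748119
[[ 0.987 -0.159  0.   ]
 [-0.159 -0.987  0.   ]
 [ 0.    -0.    -1.   ]]
j [ 0.512  0.453 -0.246  2.08   0.182  0.628 -0.018]
10 y -0.04 z -0.44
20 y -0.15 z -0.87
30 y -0.34 z -1.27
40 y -0.59 z -1.63
50 y -0.90 z -1.94
60 y -1.27 z -2.19
70 y -1.67 z -2.38
80 y -2.09 z -2.49
90 y -2.53 z -2.53
100 y -2.97 z -2.49
110 y -3.40 z -2.38
120 y -3.80 z -2.19
130 y -4.16 z -1.94
140 y -4.47 z -1.63
150 y -4.73 z -1.27
160 y -4.91 z -0.87
170 y -5.03 z -0.44
180 y -5.07 z -0.00
```

View pics/w6.png

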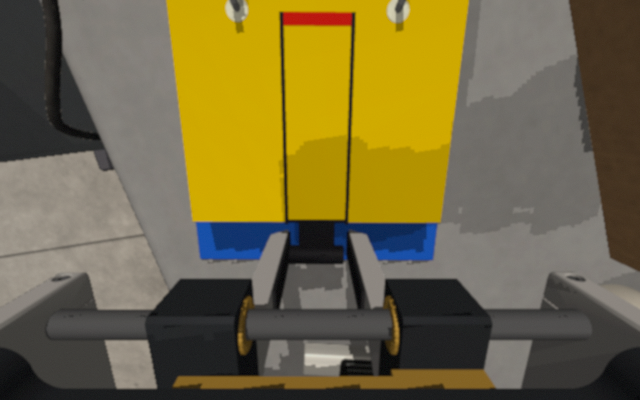

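{"name": "jog_arm", "arguments": {"rows": [[255, 0, 0, 0, 0], [255, 0, 0, 0, 0], [255, 0, 0, -0.13, 0], [255, 0, -0.02, -0.31, 0], [255, 0, -0.04, -0.44, 0]]}}

```text
t: 10.02
tool_pos: [0.4743, -0.2163, 0.041]
eef_rot: [-0.0, 0.997, -0.08, -0.001]
force: [-5.7, 1.2, -0.3]
width: 0.0337
```

Run:
```python
from h import *
s,m=st()
cap('wrist','w7.png')
```

```text
t 10.025 pos [ 0.4743 -0.2163  0.041 ] F [-5.7  1.2 -0.3] w 0.03374900948523789
[[ 0.987 -0.159 -0.002]
 [-0.159 -0.987  0.   ]
 [-0.002 -0.    -1.   ]]
j [ 0.52   0.408 -0.259  2.069  0.162  0.685 -0.005]
```

View pics/w7.png

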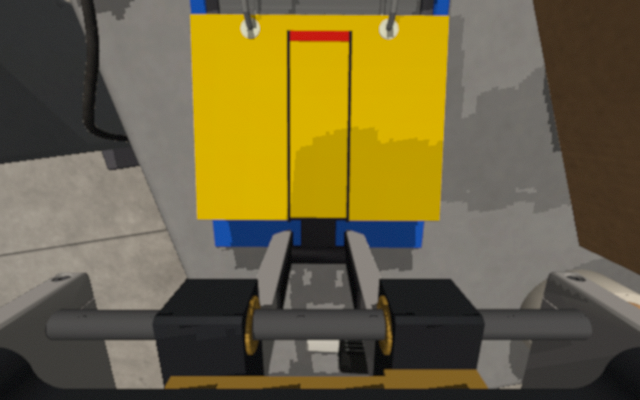

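{"name": "jog_arm", "arguments": {"rows": [[255, -0.02, -0.06, -0.26, 0], [255, -0.02, -0.145, -0.51, 0], [255, -0.02, -0.255, -0.75, 0], [255, -0.02, -0.39, -0.98, 0], [255, -0.02, -0.55, -1.19, 0]]}}

```text
t: 10.7
tool_pos: [0.4796, -0.1832, 0.1129]
eef_rot: [0.0, 0.997, -0.08, 0.0]
force: [-0.6, 0.9, -1.9]
width: 0.0339
```

Run:
```python
from h import *
s,m=st()
cap('wrist','w8.png')
```

```text
t 10.7 pos [ 0.4796 -0.1832  0.1129] F [-0.6  0.9 -1.9] w 0.03393929040916043
[[ 0.987 -0.159  0.001]
 [-0.159 -0.987 -0.   ]
 [ 0.001  0.    -1.   ]]
j [ 0.492  0.291 -0.295  2.039  0.113  0.827 -0.027]
```

View pics/w8.png

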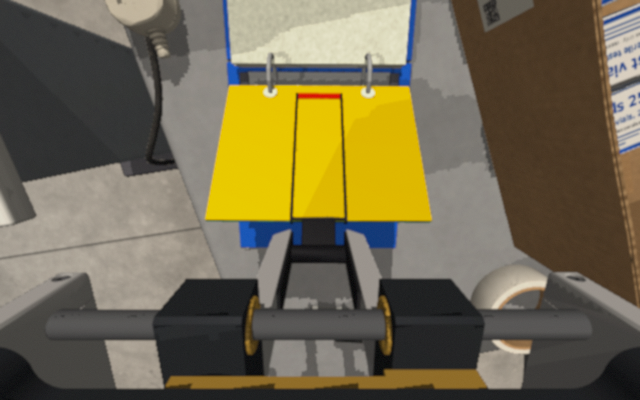

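{"name": "jog_arm", "arguments": {"rows": [[255, 0, -0.31, -0.31, 0], [255, 0, -0.67, -0.565, 0], [255, 0, -1.075, -0.75, 0], [255, 0, -1.5, -0.865, 0], [255, 0, -1.94, -0.905, 0]]}}

```text
t: 11.38
tool_pos: [0.4987, -0.0672, 0.1672]
eef_rot: [0.0, 0.997, -0.079, 0.001]
force: [7.0, -1.1, -12.0]
width: 0.034
```

Run:
```python
from h import *
s,m=st()
cap('scene','s1.png')
```

```text
t 11.375 pos [ 0.4987 -0.0672  0.1672] F [  7.   -1.1 -12. ] w 0.03401256802231855
[[ 0.987 -0.158  0.002]
 [-0.158 -0.987 -0.   ]
 [ 0.002 -0.    -1.   ]]
j [ 0.336  0.21  -0.373  2.008  0.094  0.938 -0.244]
```

View pics/s1.png

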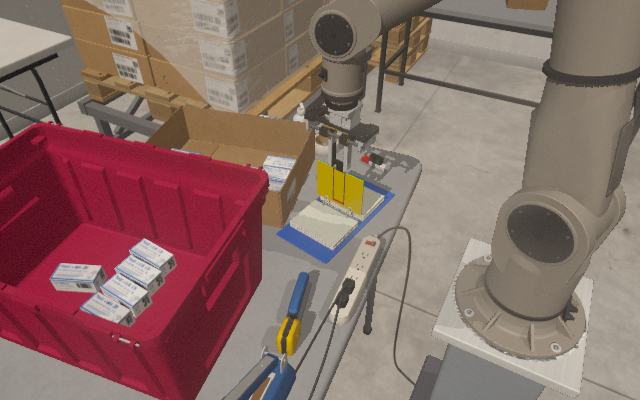

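Run:
```python
from h import *
c=cap('top');P=pts(c)
k=(P[...,0]>.5)&(P[...,0]<.75)&(P[...,1]>-.05)&(P[...,1]<.3)&(P[...,2]>.05)&(P[...,2]<.3)
for x in np.arange(.56,.72,.02):
    row=[]
    for y in np.arange(-.04,.26,.03):
        q=k&(abs(P[...,0]-x)<.01)&(abs(P[...,1]-y)<.015);row.append('%.3f'%P[q][:,2].max() if q.any() else '  -  ')
    print('%.2f'%x,row)
```

```text
0.56 ['  -  ', '  -  ', '  -  ', '  -  ', '  -  ', '  -  ', '  -  ', '0.300', '0.288', '0.288']
0.58 ['  -  ', '  -  ', '  -  ', '  -  ', '  -  ', '  -  ', '  -  ', '0.297', '0.299', '0.058']
0.60 ['  -  ', '  -  ', '0.133', '0.135', '  -  ', '  -  ', '  -  ', '0.300', '0.297', '0.141']
0.62 ['  -  ', '  -  ', '0.129', '0.135', '  -  ', '  -  ', '  -  ', '  -  ', '0.299', '0.151']
0.64 ['  -  ', '  -  ', '  -  ', '0.133', '  -  ', '  -  ', '  -  ', '  -  ', '0.299', '0.164']
0.66 ['  -  ', '  -  ', '  -  ', '0.134', '0.137', '  -  ', '  -  ', '  -  ', '0.299', '0.093']
0.68 ['  -  ', '  -  ', '  -  ', '0.053', '0.134', '  -  ', '  -  ', '  -  ', '0.299', '0.093']
0.70 ['0.055', '0.055', '0.057', '0.056', '0.135', '  -  ', '  -  ', '  -  ', '0.299', '0.096']
```

{"name": "jog_arm", "arguments": {"rows": [[255, 0.02, -0.44, 0.07, 0], [255, 0.02, -0.87, 0.18, 0], [255, 0.02, -1.27, 0.37, 0], [255, 0.02, -1.63, 0.62, 0], [255, 0.02, -1.94, 0.93, 0]]}}

```text
t: 12.1
tool_pos: [0.518, 0.0473, 0.1105]
eef_rot: [-0.0, 0.997, -0.079, 0.001]
force: [4.2, -3.0, -2.8]
width: 0.0338
```

Run:
```python
from h import *
s,m=st()
c=cap('top');P=pts(c)
cv2.imwrite('pics/t3.png',cv2.resize(c['color'][140:260,240:400,::-1],None,fx=5,fy=5,interpolation=cv2.INTER_CUBIC))
cap('wrist','w9.png')
for v in range(150,200,4):
    print(v,[ '%.3f,%.3f,%.3f'%tuple(P[v,u]) for u in range(276,304,4)])
```

```text
t 12.1 pos [0.518  0.0473 0.1105] F [ 4.2 -3.  -2.8] w 0.03378894623603332
[[ 0.987 -0.158  0.001]
 [-0.158 -0.987  0.   ]
 [ 0.001 -0.    -1.   ]]
j [ 0.143  0.317 -0.421  2.02   0.173  0.836 -0.535]
150 ['0.756,0.102,-0.003', '0.740,0.084,0.044', '0.752,0.076,0.007', '0.754,0.064,0.002', '0.753,0.051,0.004', '0.737,0.035,0.048', '0.736,0.022,0.051']
154 ['0.742,0.102,-0.001', '0.574,0.028,0.509', '0.573,0.020,0.513', '0.740,0.063,0.003', '0.723,0.046,0.055', '0.724,0.035,0.049', '0.725,0.023,0.047']
158 ['0.569,0.036,0.503', '0.563,0.026,0.519', '0.563,0.019,0.520', '0.560,0.011,0.526', '0.711,0.046,0.053', '0.711,0.034,0.052', '0.710,0.022,0.053']
162 ['0.557,0.034,0.515', '0.553,0.025,0.528', '0.552,0.018,0.529', '0.551,0.010,0.532', '0.556,0.005,0.516', '0.699,0.035,0.049', '0.699,0.023,0.048']
166 ['0.547,0.033,0.522', '0.547,0.026,0.520', '0.543,0.017,0.536', '0.541,0.010,0.539', '0.540,0.002,0.542', '0.686,0.035,0.050', '0.686,0.023,0.048']
170 ['0.539,0.033,0.524', '0.539,0.026,0.525', '0.533,0.016,0.544', '0.532,0.009,0.545', '0.531,0.002,0.548', '0.539,-0.003,0.519', '0.67
[... 394 characters left out ...]
507,0.008,0.558', '0.506,0.001,0.561', '0.507,-0.006,0.558', '0.507,-0.013,0.559']
186 ['0.498,0.027,0.568', '0.498,0.021,0.567', '0.498,0.014,0.565', '0.499,0.007,0.562', '0.499,0.000,0.563', '0.499,-0.006,0.560', '0.499,-0.013,0.560']
190 ['0.489,0.026,0.576', '0.489,0.019,0.577', '0.489,0.013,0.574', '0.490,0.006,0.572', '0.491,0.000,0.566', '0.492,-0.006,0.562', '0.492,-0.013,0.559']
194 ['0.481,0.025,0.583', '0.481,0.019,0.583', '0.480,0.012,0.584', '0.481,0.005,0.581', '0.482,-0.001,0.577', '0.483,-0.007,0.570', '0.485,-0.013,0.559']
198 ['0.473,0.024,0.590', '0.472,0.018,0.591', '0.472,0.011,0.591', '0.472,0.005,0.590', '0.473,-0.002,0.587', '0.474,-0.008,0.581', '0.475,-0.014,0.573']
```

View pics/t3.png

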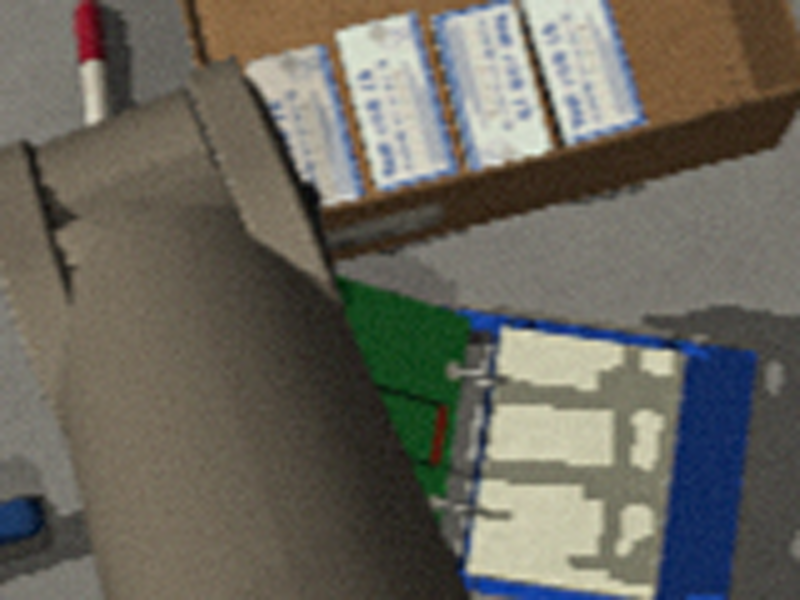

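View pics/w9.png

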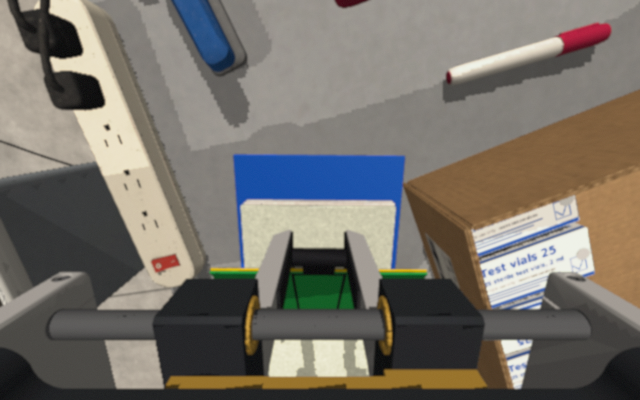

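Run:
```python
from h import *
s,m=st()
c=cap('wrist');P=pts(c)
for u,v in [(406,187),(520,140),(630,98),(440,250),(480,325)]:
    q=P[v-4:v+5,u-4:u+5].reshape(-1,3);
    print(u,v,np.round(ray(c,u,v,.135),3),'maxz',np.round(q[q[:,2].argmax()],3))
b=m.T@(np.array(ray(c,406,187,.135))-s['tool_pos']);print(b)
```

```text
t 12.2 pos [0.5181 0.0482 0.1095] F [2.4 2.6 1.9] w 0.03375889952868792
[[ 0.988 -0.157  0.001]
 [-0.157 -0.988  0.001]
 [ 0.001 -0.001 -1.   ]]
j [ 0.142  0.319 -0.422  2.02   0.173  0.835 -0.534]
406 187 [0.573 0.084 0.135] maxz [0.531 0.126 0.29 ]
520 140 [0.635 0.1   0.135] maxz [0.705 0.079 0.035]
630 98 [0.69  0.112 0.135] maxz [0.531 0.126 0.29 ]
440 250 [0.59  0.043 0.135] maxz [0.531 0.126 0.29 ]
480 325 [ 0.613 -0.013  0.135] maxz [0.56  0.075 0.233]
[ 0.0489944  -0.04388802 -0.02537935]
```

Run:
```python
from h import *
c=cap('top')
for u,v,z in [(290,185,.135),(291.5,195,0),(280,150,.135),(400,168,.135),(305,181.7,.135)]: print(np.round(ray(c,u,v,z),3))
c=cap('wrist');r=c['range_z']
P=pts(c)
for u,v in [(406,187),(415,195),(420,188),(450,180),(430,220),(425,230),(440,260)]: print(u,v,np.round(P[v,u],3))
```

```text
[0.607 0.045 0.135]
[0.608 0.053 0.   ]
[0.709 0.073 0.135]
[ 0.648 -0.262  0.135]
[0.615 0.003 0.135]
406 187 [0.607 0.05  0.015]
415 195 [0.607 0.048 0.041]
420 188 [0.611 0.055 0.044]
450 180 [0.632 0.061 0.056]
430 220 [0.611 0.032 0.065]
425 230 [0.611 0.017 0.049]
440 260 [ 0.617 -0.005  0.066]
```

Run:
```python
from h import *
c=cap('top');P=pts(c)
for x in np.arange(.40,.62,.02):
    q=(abs(P[...,0]-x)<.01)&(P[...,2]>.08)&(P[...,2]<.33)&(P[...,1]>.1)&(P[...,1]<.3)
    print('%.2f'%x, P[q][:,1].min() if q.any() else None, P[q][:,2].max() if q.any() else None)
```

```text
0.40 None None
0.42 None None
0.44 None None
0.46 None None
0.48 None None
0.50 None None
0.52 0.19609462579439685 0.31180281425896494
0.54 0.18213771601601259 0.3120551108083166
0.56 0.17210376856794207 0.3118010591553748
0.58 0.17669973802184508 0.3123933507458687
0.60 0.17591148055078737 0.31315420499875224
```

{"name": "jog_arm", "arguments": {"rows": [[255, 0, -0.14, 0.18, 0], [255, 0, -0.27, 0.36, -0.2], [255, 0, -0.42, 0.64, -0.6], [255, 0, -0.52, 0.85, -1.1], [255, 0, -0.55, 0.97, -1.6]]}}

```text
t: 13.02
tool_pos: [0.5222, 0.0785, 0.0505]
eef_rot: [0.0, 0.998, 0.063, -0.001]
force: [-0.2, -0.2, -0.9]
width: 0.0341
```

Run:
```python
from h import *
s,m=st()
print(np.degrees(np.arctan2(m[1,0],m[0,0])),s['moment'])
cap('wrist','w10.png')
tab=np.array([.4986,-.069])+.152*np.array([.160,.987]);print('tab end',tab)
d=np.array([tab[0],tab[1]+.003,.014])-s['tool_pos'];print(m.T@d/.06)
```

```text
t 13.025 pos [0.5222 0.0785 0.0505] F [-0.2 -0.2 -0.9] w 0.03412920580860818
[[ 0.992  0.125 -0.002]
 [ 0.125 -0.992 -0.   ]
 [-0.002  0.    -1.   ]]
j [ 0.11   0.427 -0.461  2.039  0.278  0.736 -0.398]
7.192991093258757 [ 0.07522044  0.07928316 -0.22678649]
tab end [0.52292  0.081024]
[ 0.02493957 -0.08922856  0.60790038]
```

View pics/w10.png

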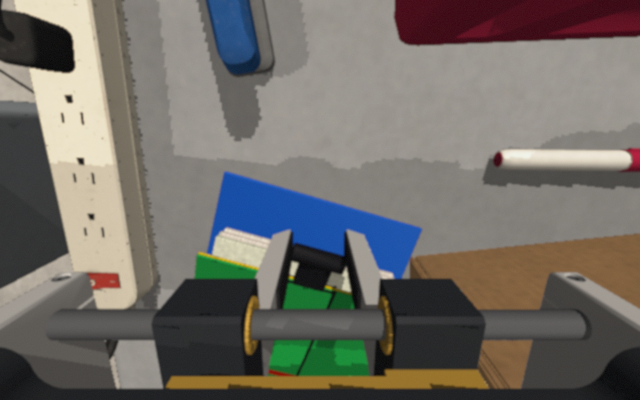

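{"name": "jog_arm", "arguments": {"rows": [[255, 0.01, -0.02, 0.12, 0], [255, 0.01, -0.04, 0.24, 0], [255, 0.02, -0.05, 0.35, 0], [255, 0.02, -0.06, 0.44, 0], [255, 0.02, -0.06, 0.5, 0]]}}

```text
t: 13.7
tool_pos: [0.5232, 0.0824, 0.0217]
eef_rot: [-0.0, 0.998, 0.06, -0.0]
force: [-3.8, 3.5, -0.0]
width: 0.0341
```

Run:
```python
from h import *
s,m=st()
cap('wrist','w11.png')
c=cap('scene');cv2.imwrite('pics/s2.png',cv2.resize(c['color'][130:270,260:420,::-1],None,fx=4,fy=4,interpolation=cv2.INTER_CUBIC))
```

```text
t 13.7 pos [0.5232 0.0824 0.0217] F [-3.8  3.5 -0. ] w 0.034149756235219826
[[ 0.993  0.12  -0.001]
 [ 0.12  -0.993  0.   ]
 [-0.001 -0.    -1.   ]]
j [ 0.083  0.473 -0.439  2.052  0.312  0.681 -0.44 ]
```

View pics/s2.png

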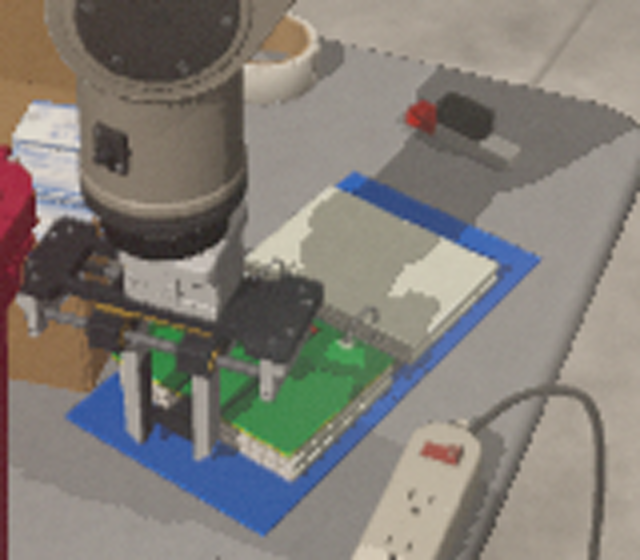

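View pics/w11.png

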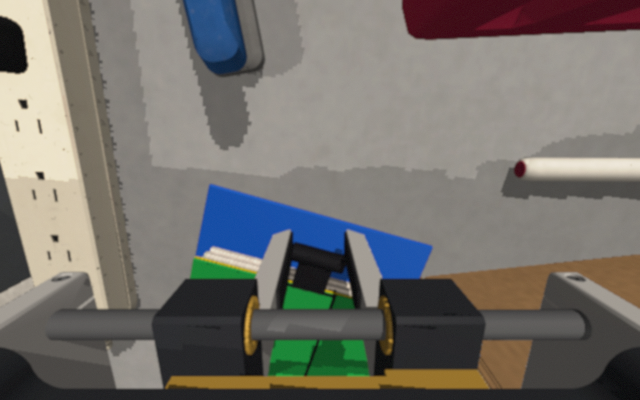

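{"name": "jog_arm", "arguments": {"rows": [[255, 0, 0, 0.05, 0], [255, 0, 0, 0.09, 0], [255, 0, 0, 0.12, 0], [255, 0, 0, 0.14, 0], [255, 0, 0, 0.14, 0]]}}

```text
t: 14.42
tool_pos: [0.5233, 0.0824, 0.0138]
eef_rot: [-0.0, 0.998, 0.06, -0.0]
force: [-4.2, 3.6, 0.3]
width: 0.034
```

Run:
```python
from h import *
s,m=st()
print(s['moment'])
c=cap('scene');cv2.imwrite('pics/s3.png',cv2.resize(c['color'][130:270,260:420,::-1],None,fx=4,fy=4,interpolation=cv2.INTER_CUBIC))
```

```text
t 14.425 pos [0.5233 0.0824 0.0138] F [-4.2  3.6  0.3] w 0.0340313366262613
[[ 0.993  0.119 -0.   ]
 [ 0.119 -0.993  0.   ]
 [-0.    -0.    -1.   ]]
j [ 0.077  0.485 -0.433  2.055  0.322  0.665 -0.448]
[ 0.74948916  1.0687324  -0.01201081]
```

View pics/s3.png

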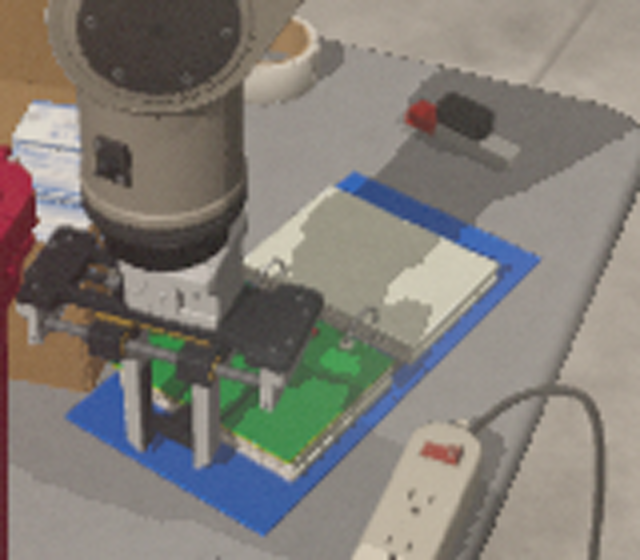

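{"name": "jog_arm", "arguments": {"rows": [[255, 0, 0, 0.02, 0], [255, 0, 0, 0.04, 0], [255, 0, 0, 0.05, 0], [255, 0, 0, 0.05, 0]]}}

```text
t: 14.98
tool_pos: [0.5235, 0.0822, 0.0114]
eef_rot: [0.0, 0.998, 0.06, 0.0]
force: [-7.7, 2.3, 12.4]
width: 0.0341
```

{"name": "jog_arm", "arguments": {"rows": [[140, 0, 0, -0.02, 0], [110, 0, 0, -0.02, 0], [90, 0, 0, -0.02, 0], [90, 0, 0, -0.02, 0], [90, 0, 0, -0.02, 0]]}}

```text
t: 15.6
tool_pos: [0.5235, 0.0822, 0.0119]
eef_rot: [-0.0, 0.998, 0.06, -0.0]
force: [1.5, 0.2, -1.0]
width: 0.0612
```

Run:
```python
from h import *
s,m=st()
cap('wrist','w12.png')
```

```text
t 15.6 pos [0.5235 0.0822 0.0119] F [ 1.5  0.2 -1. ] w 0.06117007948724458
[[ 0.993  0.119 -0.   ]
 [ 0.119 -0.993  0.   ]
 [-0.    -0.    -1.   ]]
j [ 0.076  0.488 -0.431  2.056  0.325  0.662 -0.45 ]
```

View pics/w12.png

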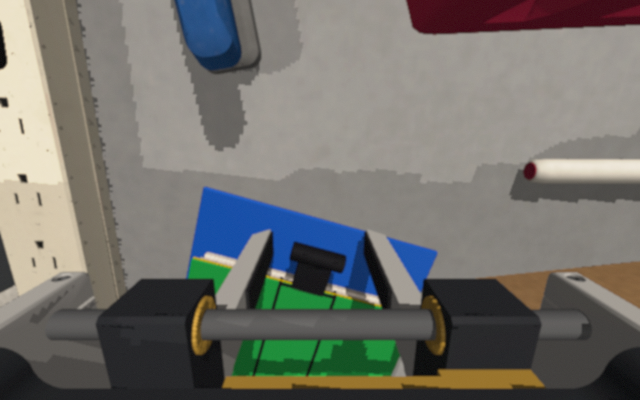

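{"name": "jog_arm", "arguments": {"rows": [[90, 0, 0, -0.4, 0], [60, 0, 0, -1.1, 0], [0, 0, 0, -1.9, 0], [0, 0, 0.2, -2.6, 0], [0, -0.1, 0.8, -3.0, -0.6]]}}

```text
t: 16.27
tool_pos: [0.524, 0.035, 0.1943]
eef_rot: [-0.0, 0.993, 0.114, 0.001]
force: [-0.2, -0.8, -0.0]
width: 0.0937
```

{"name": "jog_arm", "arguments": {"rows": [[0, -0.2, 0.9, 0, -1.0], [0, -0.4, 1.8, 0, -2.0], [0, -0.6, 2.7, 0, -3.0], [0, -0.8, 3.6, 0, -4.0], [0, -1.0, 4.5, 0, -5.0]]}}

```text
t: 16.9
tool_pos: [0.5249, -0.2407, 0.1921]
eef_rot: [0.0, 0.86, 0.51, 0.0]
force: [0.6, 0.2, -0.3]
width: 0.0941
```

Run:
```python
from h import *
s,m=st()
d=np.array([.50,-.33,.15])-s['tool_pos'];print(m.T@d/.06, np.degrees(np.arctan2(m[1,0],m[0,0])))
c=cap('top')
cv2.imwrite('pics/t4.png',cv2.resize(c['color'][150:310,170:450,::-1],None,fx=2.85,fy=2.85,interpolation=cv2.INTER_CUBIC))
P=pts(c)
for u,v in [(300,225),(310,240),(315,215),(296,230)]: print(np.round(P[v,u],3))
```

```text
t 16.9 pos [ 0.5249 -0.2407  0.1921] F [ 0.6  0.2 -0.3] w 0.09412033394953684
[[ 0.48   0.877  0.   ]
 [ 0.877 -0.48  -0.   ]
 [ 0.     0.    -1.   ]]
j [ 0.718  0.319 -0.487  1.819  0.171  1.045  1.236]
[-1.50414937  0.35016139  0.70144564] 61.31291218332
[0.51  0.026 0.029]
[ 0.464 -0.004  0.027]
[ 0.539 -0.02   0.029]
[0.495 0.038 0.03 ]
```

View pics/t4.png

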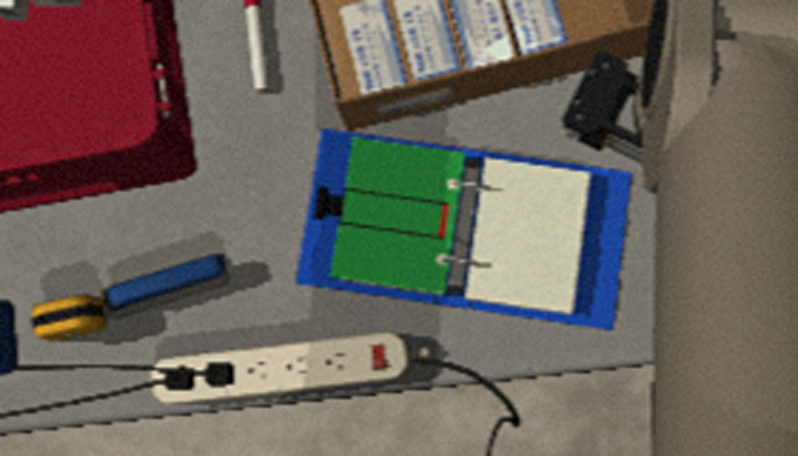

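{"name": "jog_arm", "arguments": {"rows": [[0, -0.6, 0.14, 0.1, -1.0], [0, -1.1, 0.26, 0.3, -1.57], [0, -1.5, 0.35, 0.5, -1.57], [0, -1.5, 0.35, 0.7, -1.57], [0, -1.5, 0.35, 0.7, -1.57]]}}

```text
t: 17.58
tool_pos: [0.4996, -0.3267, 0.1489]
eef_rot: [-0.001, 0.785, 0.62, -0.0]
force: [0.9, 0.2, 0.4]
width: 0.0938
```

```bash
cat > bar.py <<'E'
from h import *
s,m=st()
c=cap('wrist','w13.png');P=pts(c)
k=((P[...,2]>.030)&(P[...,2]<.045)).astype(np.uint8);k[:,:250]=0;k[:,400:]=0
cs,_=cv2.findContours(k,0,2);q=max(cs,key=cv2.contourArea);r=cv2.minAreaRect(q)
B=np.array([ray(c,*p,.036)[:2] for p in cv2.boxPoints(r)]);print(r,np.round(B.mean(0),4))
e=B[1]-B[0];f=B[2]-B[1];print(np.linalg.norm(e),np.degrees(np.arctan2(e[1],e[0])),np.linalg.norm(f),np.degrees(np.arctan2(f[1],f[0])))
d=np.array([*B.mean(0),.010])-s['tool_pos'];print(m.T@d/.06, np.degrees(np.arctan2(m[1,0],m[0,0])))
E
python3 bar.py
```

```text
t 17.575 pos [ 0.4996 -0.3267  0.1489] F [0.9 0.2 0.4] w 0.09381614780962087
[[ 0.231  0.973 -0.001]
 [ 0.973 -0.231  0.001]
 [ 0.001 -0.001 -1.   ]]
j [ 0.856  0.398 -0.485  1.815  0.218  0.983  1.618]
((344.0, 354.0), (28.0, 72.0), 90.0) [ 0.7025 -0.3414]
0.08820572748160371 76.5154659005858 0.042541597607209346 -10.079288422401916
[0.53986882 3.34881951 2.31112445] 76.6194702406753
```

View pics/w13.png

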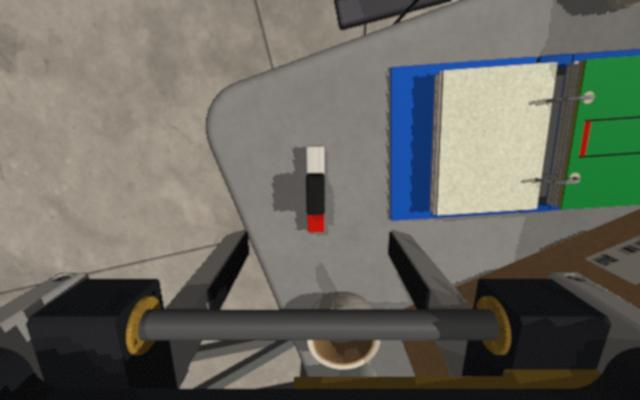

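```bash
sed -i 's/k\[:,400:\]=0/k[:,350:]=0;k[:140]=0;k[240:]=0/' bar.py; python3 bar.py
```

```text
t 17.625 pos [ 0.5001 -0.3266  0.1497] F [ 1.   1.4 -0.2] w 0.09410951934388893
[[ 0.23   0.973 -0.   ]
 [ 0.973 -0.23   0.001]
 [ 0.001 -0.001 -1.   ]]
j [ 0.856  0.398 -0.486  1.814  0.218  0.984  1.619]
((315.5, 193.0), (40.0, 19.0), 90.0) [ 0.4946 -0.3277]
0.019642358352591083 76.65039089723051 0.04341386815132486 -12.965036647254506
[-0.04225919 -0.08438977  2.32768455] 76.6789961953901
```

{"name": "jog_arm", "arguments": {"rows": [[0, -0.04, -0.08, 0.7, 0], [0, -0.04, -0.08, 1.4, 0], [0, -0.04, -0.08, 1.9, 0], [0, -0.04, -0.08, 2.2, 0], [0, -0.04, -0.08, 2.3, 0]]}}

```text
t: 18.3
tool_pos: [0.4949, -0.3286, 0.0117]
eef_rot: [-0.0, 0.784, 0.62, 0.0]
force: [-0.7, -0.8, 0.1]
width: 0.0936
```

{"name": "jog_arm", "arguments": {"rows": [[255, 0, 0, 0, 0], [255, 0, 0, 0, 0], [255, 0, 0, 0, 0], [255, 0, 0, 0, 0], [255, 0, 0, 0, 0]], "squeeze": 25}}

```text
t: 18.92
tool_pos: [0.4946, -0.3292, 0.0121]
eef_rot: [0.0, 0.784, 0.62, 0.0]
force: [1.0, -0.3, 0.1]
width: 0.0473
```

{"name": "jog_arm", "arguments": {"rows": [[255, 0, 0, 0, 0], [255, 0, 0, -0.1, 0], [255, 0, 0, -0.6, 0], [255, 0, 0, -1.3, 0], [255, 0, 0, -1.9, 0]]}}

```text
t: 19.55
tool_pos: [0.4947, -0.3291, 0.1278]
eef_rot: [0.0, 0.784, 0.62, 0.0]
force: [1.0, 0.4, -0.4]
width: 0.0008
```

Run:
```python
from h import *
s,m=st()
cap('wrist','w14.png')
d=np.array([.5106,.005,.13])-s['tool_pos'];print(m.T@d/.06, np.degrees(np.arctan2(m[1,0],m[0,0])))
```

```text
t 19.55 pos [ 0.4947 -0.3291  0.1278] F [ 1.   0.4 -0.4] w 0.0007770713469139955
[[ 0.231  0.973  0.001]
 [ 0.973 -0.231 -0.   ]
 [ 0.     0.001 -1.   ]]
j [ 0.861  0.417 -0.482  1.841  0.235  0.939  1.612]
[ 5.47953826 -1.02486682 -0.03731006] 76.67328895715752
```

View pics/w14.png

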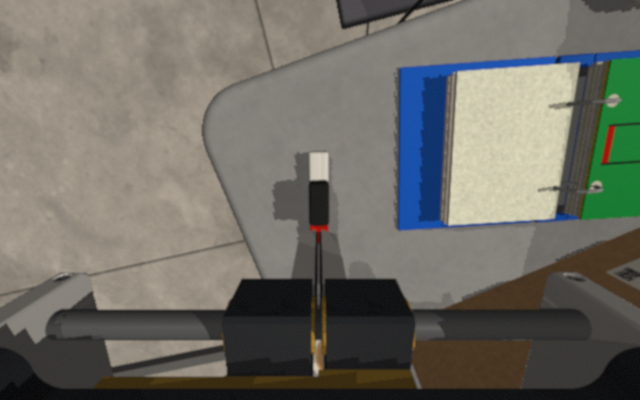

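The lift began before the fingers had finished closing, so they closed on nothing. The bar still lies in place at (319,190). I'll reopen, check it again and go down once more.

{"name": "jog_arm", "arguments": {"rows": [[0, 0, 0, -0.1, 0], [0, 0, 0, -0.2, 0], [0, 0, 0, -0.3, 0], [0, 0, 0, -0.3, 0], [0, 0, 0, -0.3, 0]]}}

```text
t: 20.23
tool_pos: [0.4944, -0.329, 0.1435]
eef_rot: [-0.0, 0.784, 0.62, -0.0]
force: [0.4, 0.4, -0.1]
width: 0.0469
```

```bash
python3 bar.py
```

```text
t 20.225 pos [ 0.4944 -0.329   0.1435] F [ 0.4  0.4 -0.1] w 0.04691892810225605
[[ 0.231  0.973 -0.   ]
 [ 0.973 -0.231  0.   ]
 [ 0.    -0.001 -1.   ]]
j [ 0.866  0.399 -0.487  1.827  0.222  0.97   1.623]
((318.5, 199.5), (41.0, 19.0), 90.0) [ 0.4948 -0.3284]
0.0193421677302624 76.64400066684354 0.04412358415196348 -12.813299185533511
[0.0104481  0.0064243  2.22518468] 76.66934393739625
```

{"name": "jog_arm", "arguments": {"rows": [[90, 0, 0, 0.7, 0], [90, 0, 0, 1.4, 0], [90, 0, 0, 1.9, 0], [90, 0, 0, 2.1, 0], [90, 0, 0, 2.2, 0]]}}

```text
t: 20.9
tool_pos: [0.4947, -0.3291, 0.0118]
eef_rot: [-0.0, 0.784, 0.62, 0.0]
force: [0.1, 0.3, 0.4]
width: 0.0607
```

{"name": "jog_arm", "arguments": {"rows": [[255, 0, 0, 0, 0], [255, 0, 0, 0, 0], [255, 0, 0, 0, 0], [255, 0, 0, 0, 0], [255, 0, 0, 0, 0]], "squeeze": 25}}

```text
t: 21.52
tool_pos: [0.4946, -0.3292, 0.0122]
eef_rot: [0.0, 0.784, 0.62, 0.0]
force: [-1.7, -0.0, 3.8]
width: 0.02
```

{"name": "jog_arm", "arguments": {"rows": [[255, 0, 0, -0.1, 0], [255, 0, 0, -0.5, 0], [255, 0, 0, -1.1, 0], [255, 0, 0, -1.7, 0], [255, 0, 0, -2.0, 0]]}}

```text
t: 22.15
tool_pos: [0.4951, -0.3294, 0.1339]
eef_rot: [0.001, 0.784, 0.62, 0.0]
force: [0.2, 1.1, -2.1]
width: 0.0202
```

Run:
```python
from h import *
s,m=st()
c=cap('wrist','w15.png')
cv2.imwrite('pics/w15z.png',cv2.resize(c['color'][20:240,480:640,::-1],None,fx=2.7,fy=2.7,interpolation=cv2.INTER_CUBIC))
c=cap('top')
cv2.imwrite('pics/t5.png',cv2.resize(c['color'][190:260,270:350,::-1],None,fx=9,fy=8,interpolation=cv2.INTER_CUBIC))
hsv=cv2.cvtColor(c['color'],cv2.COLOR_RGB2HSV)
k=cv2.inRange(hsv,(50,100,40),(80,255,255));k=cv2.morphologyEx(k,cv2.MORPH_CLOSE,np.ones((5,5)))
cs,_=cv2.findContours(k,0,2);q=max(cs,key=cv2.contourArea);r=cv2.minAreaRect(q);print(r)
print([np.round(ray(c,*p,.030)[:2],4).tolist() for p in cv2.boxPoints(r)])
k=cv2.inRange(hsv,(0,100,50),(10,255,255))|cv2.inRange(hsv,(170,100,50),(180,255,255));k[:205]=0;k[250:]=0;k[:,:310]=0;k[:,335:]=0
v,u=np.where(k);print(len(u),np.round(ray(c,u.mean(),v.mean(),.030),4))
```

```text
t 22.15 pos [ 0.4951 -0.3294  0.1339] F [ 0.2  1.1 -2.1] w 0.02022679512454786
[[ 0.231  0.973  0.002]
 [ 0.973 -0.231 -0.001]
 [-0.001  0.002 -1.   ]]
j [ 0.865  0.41  -0.488  1.836  0.232  0.95   1.614]
((309.55255126953125, 224.98287963867188), (40.4474983215332, 49.84239196777344), 8.53076457977295)
[[0.446, 0.0678], [0.5941, 0.0453], [0.573, -0.075], [0.426, -0.0498]]
16 [ 0.5006 -0.0489  0.03  ]
```

View pics/w15.png

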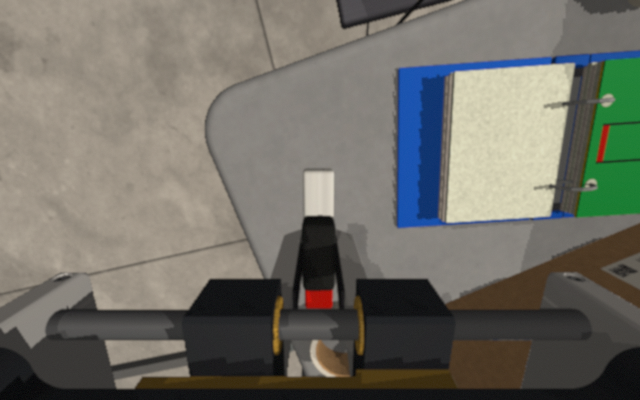

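View pics/t5.png

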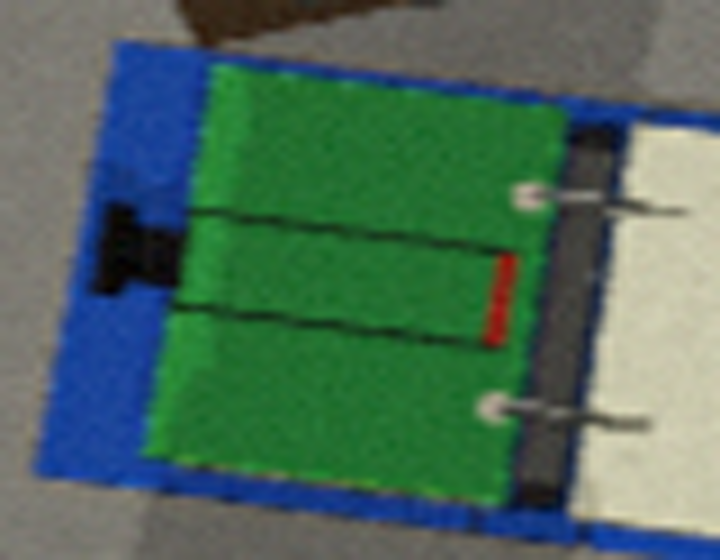

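{"name": "jog_arm", "arguments": {"rows": [[255, 0.5, -0.1, 0, 0.9], [255, 1.1, -0.2, 0, 1.8], [255, 1.8, -0.35, 0, 2.7], [255, 2.5, -0.5, 0, 3.6], [255, 3.2, -0.6, 0, 4.5]]}}

```text
t: 22.88
tool_pos: [0.5028, -0.1326, 0.1305]
eef_rot: [-0.0, 0.963, 0.27, -0.001]
force: [0.8, -1.1, -1.5]
width: 0.0198
```

```bash
cat > d.py <<'E'
from h import *
import sys
s,m=st()
d=np.array([.5103,.0045,float(sys.argv[1])])-s['tool_pos'];y=np.degrees(np.arctan2(m[1,0],m[0,0]));print(m.T@d/.06, y, 'turn',(y+9.2)/10)
E
python3 d.py .134
```

```text
t 22.875 pos [ 0.5028 -0.1326  0.1305] F [ 0.8 -1.1 -1.5] w 0.019819533562727105
[[ 0.854  0.52  -0.002]
 [ 0.52  -0.854  0.   ]
 [-0.001 -0.001 -1.   ]]
j [ 0.496  0.291 -0.423  2.002  0.153  0.88   0.539]
[ 1.29563531 -1.88674619 -0.05749819] 31.362285802381898 turn 4.056228580238189
```

{"name": "jog_arm", "arguments": {"rows": [[255, 0.4, -0.5, 0, 0.9], [255, 0.7, -1.0, 0, 1.8], [255, 1.0, -1.5, 0, 2.7], [255, 1.25, -1.8, 0, 3.5], [255, 1.3, -1.89, 0, 4.05]]}}

```text
t: 23.5
tool_pos: [0.51, 0.0051, 0.1305]
eef_rot: [-0.0, 0.997, -0.078, -0.001]
force: [-0.7, -0.2, -2.0]
width: 0.0198
```

{"name": "jog_arm", "arguments": {"rows": [[255, 0, 0, 0.2, 0], [255, 0, 0, 0.5, 0], [255, 0, 0, 0.5, 0]]}}

```text
t: 23.88
tool_pos: [0.5091, 0.0028, 0.0997]
eef_rot: [0.0, 0.997, -0.076, -0.002]
force: [0.1, -0.1, -1.7]
width: 0.0199
```

```bash
python3 d.py .042
python3 - <<'E'
from h import *
cap('wrist','w16.png')
E
```

```text
t 23.875 pos [0.5091 0.0028 0.0997] F [ 0.1 -0.1 -1.7] w 0.019853826114401462
[[ 0.988 -0.152 -0.004]
 [-0.152 -0.988 -0.   ]
 [-0.004  0.001 -1.   ]]
j [ 0.18   0.312 -0.364  2.051  0.151  0.807 -0.426]
[ 0.01849549 -0.03193091  0.96233088] -8.740336449150435 turn 0.04596635508495641
```

View pics/w16.png

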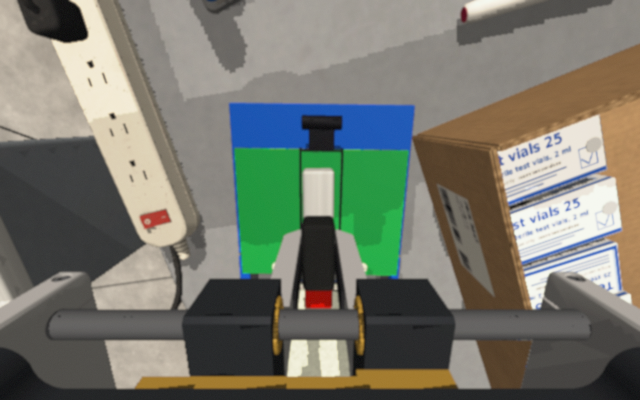

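Run:
```python
from h import *
s,m=st()
c=cap('wrist')
I=c['color'].astype(int)
cv2.imwrite('pics/w17.png',cv2.resize(c['color'][100:320,260:380,::-1],None,fx=4,fy=2.7,interpolation=cv2.INTER_CUBIC))
g=I[...,1]
for v in (156,162,170,180,190,200):
    r=g[v]; a=295+r[295:308].argmin(); b=335+r[335:352].argmin()
    p=(m.T@(np.array(ray(c,a,v,.030))-s['tool_pos']));q=(m.T@(np.array(ray(c,b,v,.030))-s['tool_pos']))
    k=np.where(I[v,300:345,0]>140)[0]+300
    bb=[np.round((m.T@(np.array(ray(c,x,v,s['tool_pos'][2]+.002))-s['tool_pos']))[0],4) for x in (k.min(),k.max())] if len(k) else None
    print(v,a,b,np.round(p,4)[:2],np.round(q,4)[:2],'mid x',round((p[0]+q[0])/2,4),k[[0,-1]] if len(k) else None,bb)
for px in [(322,116),(322,129),(322,149),(318,168),(318,217),(318,290)]:
    print(px,[np.round((m.T@(np.array(ray(c,*px,z))-s['tool_pos']))[:2],4) for z in (.03,.034,s['tool_pos'][2]+.002)])
```

```text
t 23.925 pos [0.5098 0.0029 0.1007] F [ 0.1 -0.3 -1.8] w 0.01982881908292599
[[ 0.988 -0.153 -0.002]
 [-0.153 -0.988  0.   ]
 [-0.002  0.    -1.   ]]
j [ 0.18   0.311 -0.364  2.05   0.151  0.808 -0.426]
156 299 341 [-0.0161 -0.0499] [ 0.0204 -0.0499] mid x 0.0021 None None
162 299 341 [-0.0162 -0.0447] [ 0.0205 -0.0447] mid x 0.0021 None None
170 299 340 [-0.0163 -0.0377] [ 0.0198 -0.0377] mid x 0.0017 [304 332] [np.float64(-0.0084), np.float64(0.0092)]
180 299 340 [-0.0165 -0.0287] [ 0.0199 -0.0287] mid x 0.0017 [303 333] [np.float64(-0.0091), np.float64(0.0099)]
190 299 340 [-0.0167 -0.0196] [ 0.0201 -0.0196] mid x 0.0017 [303 333] [np.float64(-0.0092), np.float64(0.01)]
200 300 339 [-0.0159 -0.0103] [ 0.0194 -0.0103] mid x 0.0017 [304 333] [np.float64(-0.0086), np.float64(0.01)]
(322, 116) [array([ 0.0038, -0.0832]), array([ 0.0037, -0.0831]), array([ 0.0028, -0.0819])]
(322, 129) [array([ 0.0038, -0.0726]), array([ 0.0037, -0.0727]), array([ 0.0028, -0.0744])]
(322, 149) [array([ 0.0038, -0.0559]), array([ 0.0038, -0.0563]), array([ 0.0029, -0.0625])]
(318, 168) [array([ 0.0004, -0.0394]), array([ 0.0004, -0.04  ]), array([ 0.0004, -0.0508])]
(318, 217) [array([0.0004, 0.0059]), array([0.0004, 0.0046]), array([ 0.0004, -0.0186])]
(318, 290) [array([0.0003, 0.0823]), array([0.0003, 0.0798]), array([0.0004, 0.0357])]
```

View pics/w17.png

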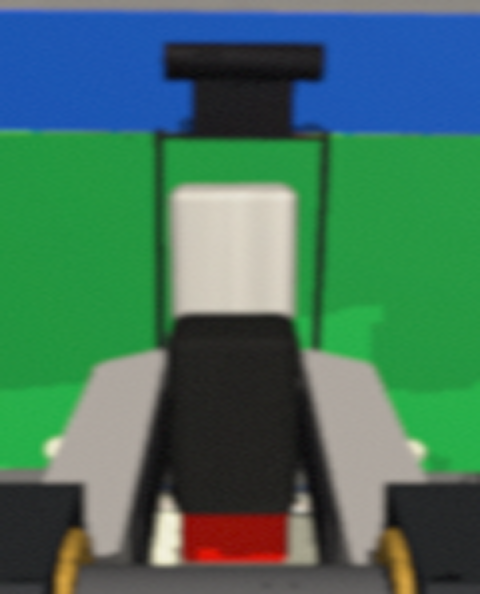

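{"name": "jog_arm", "arguments": {"rows": [[255, 0.025, 0, 0.3, 0.04], [255, 0.025, 0, 0.6, 0.04], [255, 0.025, 0, 0.8, 0.04], [255, 0.025, 0, 0.88, 0.04], [255, 0.025, 0, 0.91, 0.04]]}}

```text
t: 24.6
tool_pos: [0.5121, 0.0033, 0.0471]
eef_rot: [-0.0, 0.997, -0.08, -0.0]
force: [0.7, 0.2, -0.8]
width: 0.0196
```

{"name": "jog_arm", "arguments": {"rows": [[255, 0, 0, 0.02, 0], [255, 0, 0, 0.04, 0], [255, 0, 0, 0.04, 0]]}}

```text
t: 24.98
tool_pos: [0.5122, 0.0032, 0.0451]
eef_rot: [-0.0, 0.997, -0.08, 0.0]
force: [-0.3, -1.1, -1.2]
width: 0.02
```

```bash
python3 d.py .042
python3 - <<'E'
from h import *
cap('wrist','w18.png')
E
```

```text
t 24.975 pos [0.5122 0.0032 0.0451] F [-0.3 -1.1 -1.2] w 0.019976255160965684
[[ 0.987 -0.16   0.   ]
 [-0.16  -0.987  0.   ]
 [ 0.    -0.    -1.   ]]
j [ 0.153  0.397 -0.34   2.084  0.204  0.691 -0.481]
[-0.03521919 -0.01592677  0.05213884] -9.23386416413963 turn -0.0033864164139631114
```

View pics/w18.png

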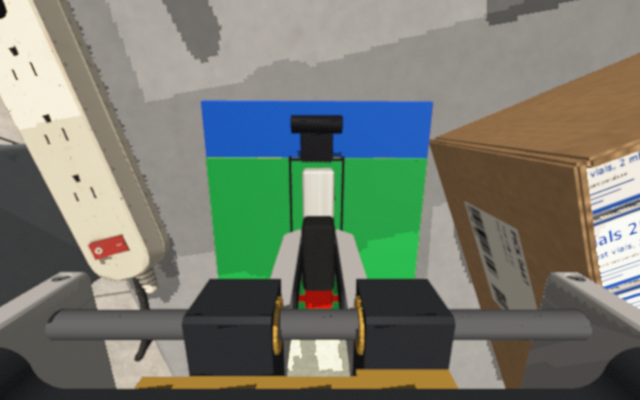

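{"name": "jog_arm", "arguments": {"rows": [[255, 0, 0, 0.02, 0], [255, 0, 0, 0.04, 0], [255, 0, 0, 0.05, 0], [255, 0, 0, 0.05, 0]]}}

```text
t: 25.52
tool_pos: [0.5121, 0.0032, 0.0421]
eef_rot: [0.0, 0.997, -0.08, 0.0]
force: [-1.4, 0.5, 3.8]
width: 0.0198
```

{"name": "jog_arm", "arguments": {"rows": [[255, 0, 0, 0.01, 0], [150, 0, 0, 0.01, 0], [120, 0, 0, 0.01, 0], [110, 0, 0, 0.01, 0], [110, 0, 0, 0.01, 0]]}}

```text
t: 26.15
tool_pos: [0.5121, 0.0032, 0.0413]
eef_rot: [-0.0, 0.997, -0.08, -0.0]
force: [0.4, -0.7, 0.0]
width: 0.0528
```

{"name": "jog_arm", "arguments": {"rows": [[110, 0, 0, -0.1, 0], [110, 0, 0, -0.5, 0], [110, 0, 0, -1.1, 0], [110, 0, 0, -1.9, 0], [110, 0, 0, -2.6, 0]]}}

```text
t: 26.78
tool_pos: [0.5121, 0.0033, 0.1995]
eef_rot: [-0.0, 0.997, -0.08, 0.0]
force: [0.4, -0.4, 0.9]
width: 0.0534
```

Run:
```python
from h import *
s,m=st()
c=cap('wrist','w19.png')
```

```text
t 26.775 pos [0.5121 0.0033 0.1995] F [ 0.4 -0.4  0.9] w 0.05337738702640037
[[ 0.987 -0.16   0.001]
 [-0.16  -0.987  0.   ]
 [ 0.001 -0.    -1.   ]]
j [ 0.21   0.19  -0.384  1.954  0.083  1.012 -0.373]
```

View pics/w19.png

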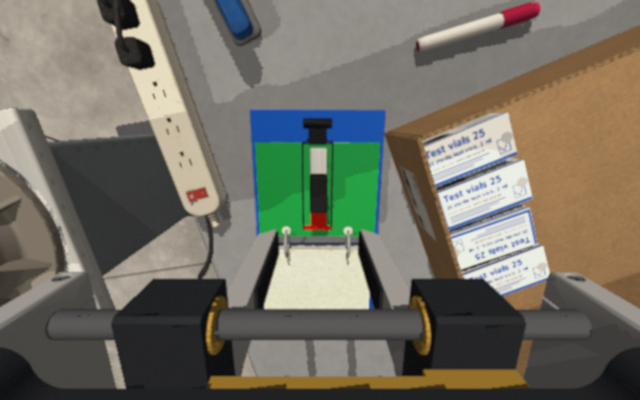

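Run:
```python
from h import *
s,m=st()
c=cap('wrist');P=pts(c)
cv2.imwrite('pics/w20.png',cv2.resize(c['color'][105:240,260:380,::-1],None,fx=4.4,fy=4.4,interpolation=cv2.INTER_CUBIC))
k=((P[...,2]>.06)&(P[...,2]<.075)).astype(np.uint8);k[:150]=0;k[235:]=0;k[:,290:345]*=1;k[:,:290]=0;k[:,345:]=0
cs,_=cv2.findContours(k,0,2);r=cv2.minAreaRect(max(cs,key=cv2.contourArea));B=np.array([ray(c,*p,.066)[:2] for p in cv2.boxPoints(r)]);print(np.round(B.mean(0),4),r)
hsv=cv2.cvtColor(c['color'],cv2.COLOR_RGB2HSV)
g=cv2.inRange(hsv,(50,100,40),(80,255,255));g=cv2.morphologyEx(g,cv2.MORPH_OPEN,np.ones((3,3)))
cs,_=cv2.findContours(g,0,2);q=np.vstack([x for x in cs if cv2.contourArea(x)>30]);print('green z',np.round(np.median(P[g>0],0),4), [np.round(np.percentile(P[g>0][:,2],p),4) for p in (5,95)])
```

```text
t 26.825 pos [0.5143 0.0036 0.2046] F [ 1.5 -0.6  5.6] w 0.05325511911988359
[[ 0.987 -0.16   0.007]
 [-0.16  -0.987  0.   ]
 [ 0.007 -0.001 -1.   ]]
j [ 0.21   0.184 -0.384  1.948  0.082  1.017 -0.372]
[0.5128 0.0038] ((315.5, 193.0), (36.0, 17.0), 90.0)
green z [0.5055 0.0051 0.031 ] [np.float64(0.0297), np.float64(0.0323)]
```

View pics/w20.png

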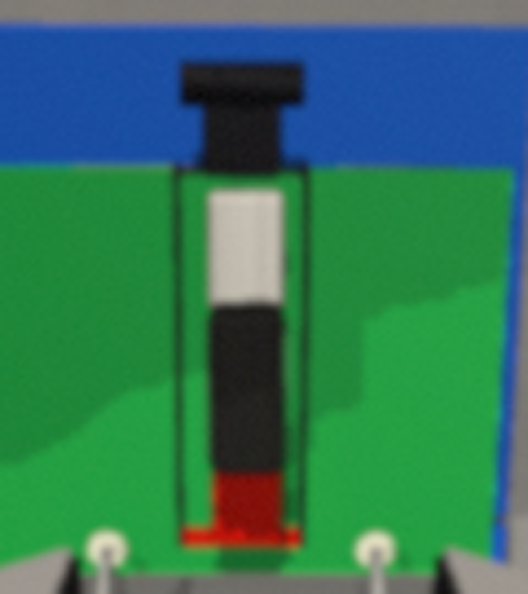

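{"name": "jog_arm", "arguments": {"rows": [[110, 0, 0.5, -0.3, 0], [110, 0, 1.0, -0.3, 0], [110, 0, 1.0, -0.3, 0], [110, 0, 1.0, -0.3, 0]]}}

```text
t: 27.38
tool_pos: [0.5024, -0.0555, 0.2151]
eef_rot: [-0.0, 0.997, -0.08, -0.0]
force: [-0.2, 1.0, 0.3]
width: 0.053
```

Run:
```python
from h import *
st()
cap('scene','s4.png')
print(env.finish_job())
```

```text
t 27.375 pos [ 0.5024 -0.0555  0.2151] F [-0.2  1.   0.3] w 0.053019821808008745
[[ 0.987 -0.16  -0.   ]
 [-0.16  -0.987  0.   ]
 [-0.    -0.    -1.   ]]
j [ 0.294  0.159 -0.344  1.95   0.062  1.042 -0.238]
the job is handed in; nothing more can be done
None
```

View pics/s4.png

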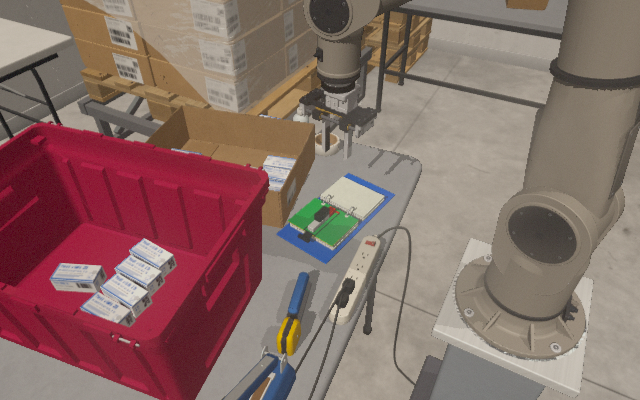

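The job is done and handed in at 27.4 s. I set the bar aside to the right of the binder, turned the divider over by its tab and lowered it onto the left-hand pages. It stayed gripped until it pressed on them with about 12 N. Then I laid the bar in the green outline, turned end for end.

- **Divider:** the last checks showed it flat, with the green face at about 30 mm.
- **Bar:** it lies inside the outline with its red end at the ring-side stripe. Its centre measured (0.513, 0.004), against an expected spot of about (0.511, 0.005), so within 2–3 mm.
- **Robot:** it was clear of everything, with the tool 0.2 m up and about 1 N on the wrist.

**What did not go smoothly:**
- I yawed the gripper about 16° while lowering the divider, to keep its body off the carton. The tab was held slightly askew but did not slip.
- My first try at picking the bar up again closed on nothing, because I lifted before the fingers had shut. The bar had not moved and the second try held.
- Setting the bar down on the table pressed with about 30 N for a moment.
- I did not measure the stapler, tape and marker again. They look unmoved in the pictures and the arm never went near them.

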